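Load the glue-stick tray and rack it above the plain sheet

TASK

Stand every glue stick from the stock bin upright in the wells of the handled tray, one to a well. Then, with the rack's lock bar slid aside, slide the loaded tray level and fully home on the rail pair directly above the plain sheet that is already in the rack, leaving that sheet where it is, and slide the lock bar shut again.

Things in the scene. Friction and masses are not known exactly. Their poses are not given: they have to be found in the camera images.
- rack: white open-topped rack fixed to the desk, 160 (x) by 174 (y) by 148 (z) mm; origin at the centre of its underside, open front to its own -x. Inner faces of the 8 mm side cheeks at y = -79 and +79 mm, of the back panel at x = +74 mm; cheeks begin at x = -80 mm. The cheeks' tops turn in (12 mm wide lips, z = 144 to 148 mm), so a sheet enters only from the front
- rail_low (a point): centre of the rack at the height of the tops of its lowest rail pair, 40 mm above the rack's underside; axes as the rack's. Each rail is a steel ledge along rack x, 4 mm thick, standing 12 mm in from its cheek (134 mm clear between the two)
- rail_mid (a point): the same point for the middle rail pair, tops 76 mm above the rack's underside
- rail_top (a point): the same point for the top rail pair, tops 112 mm above the rack's underside
- lockbar (a joint): lock bar: upright dark steel bar, 30 mm wide, 6 mm thick, before the cheek on the rack's own -y side, rack x = -90.5 to -84.5 mm, z = 24 to 152 mm. 0 m = shut: it covers rack y = -87 to -57 mm and bars all levels; it slides along the rack's own -y to 0.036 m = fully open, clear of the sheets. Stays where left, friction about 1.5 N
- lockbar_knob (a point): grip of the lock bar: black upright block 14 (rack x) by 16 (rack y) mm, z = 152 to 190 mm, on a tab on the bar's top; point on its axis 16 mm below its top (rack x = -108, y = -80, z = 174 mm when shut). Moves with the bar; axes as the rack's
- tray_grip (a point): centre of the cross bar of the loose tray's arched steel handle, over the tray's centre, 98 mm above its underside; axes are the tray's, z up. The cross bar runs along y: 100 mm long, 12 mm thick (x), 20 mm tall; posts at y = -45 and +45 mm. The tray weighs about 0.4 kg empty
- tray_base (a point): centre of the tray's underside; axes as tray_grip. Aluminium base sheet 150 by 150 by 6 mm under a grey block 124 mm wide (y) with six wells 33 by 33 mm, centred at x = -49 and +49, y = -40, 0 and +40 mm; well floor 6 mm, rim 46 mm up; solid between the rows. A half turn makes no odds. Home: x along the rack's x, centre at rack x = -1, y = 0 mm
- bin: plywood stock bin fixed to the desk, 214 (x) by 46 (y) by 54 (z) mm, origin at the centre of its underside: five compartments 38 by 38 mm in a row along its x, centres at x = -84, -42, 0, 42, 84 mm, floor 4 mm above the underside, rim at 54 mm
- sheet_low: plain sheet lying on the lowest rail pair: aluminium 150 by 150 by 6 mm with a 10 mm grey rim on top (16 mm in all), loose, 0.3 kg, no handle; origin at the centre of its underside. Absent (None) if the sheet is on the middle pair; then the tray belongs on the top pair
- sheet_mid: the same plain sheet, lying on the middle rail pair. Absent (None) if the sheet is on the lowest pair; then the tray belongs on the middle pair
- stick0_mid (a point): a glue stick: upright cylinder 28 mm in diameter, 88 mm tall, red cap on a white body, 32 g. Point at its centre (44 mm above its foot), z along the stick. Starts standing in one compartment of the bin; absent (None) in some starts
- stick1_mid (a point): a glue stick: upright cylinder 28 mm in diameter, 88 mm tall, red cap on a white body, 32 g. Point at its centre (44 mm above its foot), z along the stick. Starts standing in one compartment of the bin; absent (None) in some starts
- stick2_mid (a point): a glue stick: upright cylinder 28 mm in diameter, 88 mm tall, red cap on a white body, 32 g. Point at its centre (44 mm above its foot), z along the stick. Starts standing in one compartment of the bin; absent (None) in some starts
- stick3_mid (a point): a glue stick: upright cylinder 28 mm in diameter, 88 mm tall, red cap on a white body, 32 g. Point at its centre (44 mm above its foot), z along the stick. Starts standing in one compartment of the bin; absent (None) in some starts
- stick4_mid (a point): a glue stick: upright cylinder 28 mm in diameter, 88 mm tall, red cap on a white body, 32 g. Point at its centre (44 mm above its foot), z along the stick. Starts standing in one compartment of the bin; absent (None) in some starts
Not all that is in view belongs to the job. What is shaped like the part that bears stick4_mid but purple is not meant.

How it is judged:
On the way, in this order (a step that is already met when the one before it is completed fails the run):
1. every glue stick present stands upright in a well of the tray (x of stick0_mid in the frame of tray_grip between -0.075 and 0.075 m and y of stick0_mid in the frame of tray_grip between -0.065 and 0.065 m and z of stick0_mid in the frame of tray_grip between -0.055 and -0.041 m and angle between each of stick0_mid, stick1_mid, stick2_mid, stick3_mid, stick4_mid's own z axis and vertical below 0.25 rad and x of stick1_mid in the frame of tray_grip between -0.075 and 0.075 m and y of stick1_mid in the frame of tray_grip between -0.065 and 0.065 m and z of stick1_mid in the frame of tray_grip between -0.055 and -0.041 m and x of stick2_mid in the frame of tray_grip between -0.075 and 0.075 m and y of stick2_mid in the frame of tray_grip between -0.065 and 0.065 m and z of stick2_mid in the frame of tray_grip between -0.055 and -0.041 m and x of stick3_mid in the frame of tray_grip between -0.075 and 0.075 m and y of stick3_mid in the frame of tray_grip between -0.065 and 0.065 m and z of stick3_mid in the frame of tray_grip between -0.055 and -0.041 m and x of stick4_mid in the frame of tray_grip between -0.075 and 0.075 m and y of stick4_mid in the frame of tray_grip between -0.065 and 0.065 m and z of stick4_mid in the frame of tray_grip between -0.055 and -0.041 m), for 0.2 s.
2. the loaded tray lies fully home on the rail pair directly above the plain sheet (all of step 1 and x of tray_grip in the frame of rack between -0.009 and 0.006 m and y of tray_grip in the frame of rack between -0.01 and 0.01 m and angle between tray_grip's own z axis and vertical below 0.06 rad and angle between the x axis of tray_grip and the x axis of rack, either way round below 0.12 rad and z of tray_grip in the frame of sheet_low between 0.129 and 0.139 m and z of sheet_low in the frame of rack between 0.035 and 0.045 m and x of sheet_low in the frame of rack between -0.014 and 0.006 m and z of tray_grip in the frame of sheet_mid between 0.129 and 0.139 m and z of sheet_mid in the frame of rack between 0.071 and 0.081 m and x of sheet_mid in the frame of rack between -0.014 and 0.006 m), for 0.2 s.
At the end, for the whole second after the job is handed in: every stick stands in a tray well (within 14 degrees of upright, foot within 7 mm of the floor); tray level and square on the rails next above the plain sheet, within 8 mm of the back panel; the sheet still on its rails, within 13 mm of the back panel; lock bar shut within 6 mm (all of step 2 and value of joint lockbar below 0.006 m); the robot touches nothing.
It fails at once if the tray is tipped by more than 35 degrees (angle between tray_grip's own z axis and vertical above 0.6 rad).
Of sheet_low, sheet_mid only 1 to 1 are there at a start; the rules pass over those that are not, and their reading is None.
Of stick0, stick1, stick2, stick3, stick4 only 3 to 5 are there at a start; the rules pass over those that are not, and their reading is None.
At some moment in a run one of tray may be knocked a few centimetres aside while the robot is not near it.
It also fails if it takes over 208 s, if anything falls off the work surface, if the arm or the gripper's body presses on something with over 40 N, if the wrist force passes 120 N, or if a joint passes its speed limit or range.

ROBOT

A 6-joint arm with a two-finger parallel gripper is mounted at the origin on the work surface; the furniture and walls round the work are solid. World frame = base frame: x ahead of the robot, y to its left, z up, the work surface at z = 0. Lengths are in m, angles in rad, forces in N, time in s.
With the tool pointing down it reaches from about 0.325 to 0.75 m from the base axis. Payload 7.6 kg.
Tool frame: the origin (TCP) lies at the centre of the arm's flange, where the gripper is bolted on; the fingertips stand 173 mm ahead of it and the grasp point (between the pads) lies 155 mm ahead of it; z points along the fingers, y is the direction in which the jaws open and shut (so a half turn about z gives the same grasp; the last joint's range is limited). The gripper opens to 85 mm and grips with 20 to 120 N. Pads are 22 mm wide; open, the fingers measure 114 mm over their backs; the gripper's body (76 mm by 85 mm) begins 54 mm behind the grasp point. The pads swing forward as they close: fully open they stand 13 mm farther back than shut.
Start: joints at [-1.231, 0.052, 1.401, -0, 1.689, -0.07], TCP at [0.209, -0.482, 0.405] pointing down, gripper open.
Joint ranges: [-2.9, 2.9], [-0.91, 2.17], [0.12, 2.37], [-1.06, 4.2], [0.26, 2.73], [-2.93, 2.93]. Speed limits (rad/s): [2.57, 2.57, 3.01, 3.14, 3.14, 3.14].

INTERFACE

Orientations are given as a unit quaternion [x, y, z, w].
In Python, from cell import bot gives the robot as it stands.
- The arm moves only by the tool drive_tool, never from a script. Its arguments are lists of equal length, an entry for each row: "gripper": the opening, from -1 (shut) to 1 (fully open), so that 0 is half open; "translation": the shift along the tool's x, y, z scaled (see below), a list of three; "twist": the turn about the tool's z scaled (see below). In form: {"gripper": [gripper, ...], "translation": [[tx, ty, tz], ...], "twist": [twist, ...]}. A call has 1 to 8 rows; each row shifts and turns the commanded pose from where the row before left it, along the tool's axes as they then stand; what a row does not reach is not made up. The controller multiplies each number of a shift by 0.025 m and each number of a turn by 5 degrees. A row lasts 1/10 s, in which the tool goes at most 50 mm and 8.59 degrees, less where a joint would pass 70% of its speed; a pose out of reach is approached as far as the arm can. A call with a number of a shift or a turn outside -1 to 1 is refused whole. A call with a gripper value outside its range is refused whole. The fingers move at their own pace and stop on an object; "newtons" is the grip in N (left out, the last holds). Time passes only in rows, so rows that do not move let the fingers close. It gives the time, the measured TCP pose, the force and the opening at its end, in the units of the state.
- bot.read_state(): the state, without advancing time (a new reading comes with each control period).
- bot.snapshot(name): name is "scene" or "top"; returns the picture (400x640x3 uint8, red, green, blue); there is no depth.
- bot.calibration(name): a dict with "fx", "fy", "cx", "cy" (pixels), "R" (3x3) and "t" (3): a world point X has camera coordinates R X + t. Camera axes: x right, y down, z forward; pixel columns grow to the right and rows downward; lengths in m; the calibration is good to about 2 mm. A picture is of the moment at which its call begins. calibration takes no time and is no camera call.
- bot.job_done(): hands the job in, once; it reports no verdict.
Trained networks look in the newest picture that a camera, given by its name, has taken for a name from the list of things; names that differ only in an ending like _2 or _b are one class to them, and where a whole thing is asked for, a point or a joint stands for the part that bears it (a point fixed in the world has none). Each returns a list of dicts, best first, with "confidence" (0 to 1); they miss things now and then, are a little off and sometimes report something else, mostly with a low value. They report only what shows in the picture. A call takes as long as a camera call. They do not tell look-alikes from the thing itself.
- bot.regions_of(camera, query): "mask" (400x640 bool, what is visible of it) and "pixel" ([column, row] in pixels, amid what is visible of it).
The state is a dict: "t": time; "joint_pos": joint angles; "qd": joint speeds; "joint_efforts": joint torques, N m; "tool_pos": TCP position; "eef_rot": TCP orientation; "force": force on the tool from outside, world axes, zero at the start; "moment": the same for the moment, N m; "gripper_width": opening from 0.0 (shut) to 1.0 (fully open).
Only numpy, scipy, OpenCV 4.12 (cv2) and the standard library are available. Lean on these libraries where they do the work, as an engineer would, in place of code of your own. Each camera call takes 0.05 s, during which the arm holds its last target.

## Working session

There is one attempt and no reset: what is moved stays moved. The work goes in short steps, Python scripts to look and compute and a tool call to move; the robot and the scene stay as the last step left them, time stands still between calls to the robot, and variables do not carry over. Pictures are saved under pics/ and viewed, and the job is handed in when it is done.

Besides the shell and the picture viewer there is one more tool, called after ">>>" as name(argument=value, ...) on one line, values as JSON. drive_tool: Moves the arm, as the interface text tells. Shifts and turns lie within -1 to 1; 1 stands for 0.025 m of shift or 5 degrees of turn. Its arguments: {"type":"object","properties":{"gripper":{"type":"array","items":{"type":"number"}},"translation":{"type":"array","items":{"type":"array","items":{"type":"number","minimum":-1,"maximum":1}}},"twist":{"type":"array","items":{"type":"number","minimum":-1,"maximum":1}},"newtons":{"type":"number"}},"required":["gripper","translation","twist"]}

```bash
ls; mkdir -p pics; python3 - <<'E'
from cell import bot
import cv2
print(bot.read_state())
for n in ("scene","top"):
    im=bot.snapshot(n); cv2.imwrite(f"pics/{n}0.png",im[:,:,::-1])
    print(n,bot.calibration(n))
E
```

```text
pics
{'t': 0.0, 'joint_pos': array([-1.23128831e+00,  5.28423546e-02,  1.40174599e+00, -1.06964055e-05,
        1.68855293e+00, -7.02902793e-02]), 'qd': array([ 1.85995920e-03, -1.20250474e-03,  9.90079263e-05, -1.22955945e-03,
       -1.74484562e-04,  2.83520011e-04]), 'joint_efforts': array([-4.40802514e-04, -3.81668615e+01, -3.60187376e+01, -1.24684998e-04,
        6.21098108e-03,  2.70219942e-06]), 'tool_pos': array([ 0.20918874, -0.48149521,  0.40385854]), 'eef_rot': array([ 9.79081343e-01,  2.03467749e-01, -1.09178081e-04, -7.66592415e-04]), 'force': array([-1.28268355,  0.56451324, -0.0522037 ]), 'moment': array([-0.0314856 ,  0.0020802 , -0.03025469]), 'gripper_width': 1.0005771307024407}
scene {'fx': 434.35537694098065, 'fy': 434.35537694098065, 'cx': 318.2471033516855, 'cy': 201.48910681117098, 'R': array([[-0.78593169, -0.61776087, -0.02613211],
       [-0.27421839,  0.38612458, -0.88074518],
       [ 0.55418016, -0.68503965, -0.47286894]]), 't': array([0.36699679, 0.30558817, 0.63041009])}
top {'fx': 485.9559293390623, 'fy': 485.9559293390623, 'cx': 312.6874160554956, 'cy': 199.11361224687192, 'R': array([[-0.00619519, -0.99997417,  0.00364501],
       [-0.98935346,  0.0055993 , -0.14542484],
       [ 0.14540068, -0.00450714, -0.98936259]]), 't': array([-0.08714834,  0.53424735,  1.07704044])}
```

View pics/scene0.png

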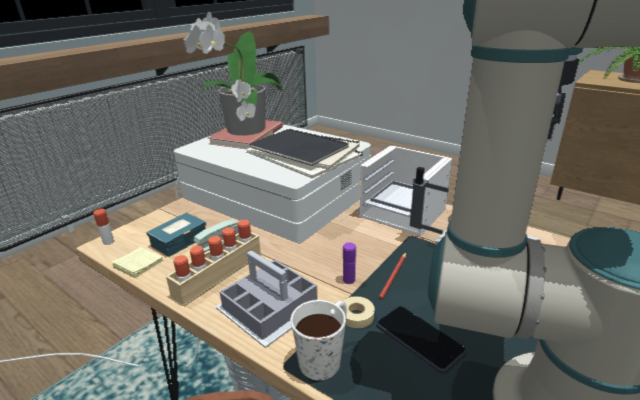

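View pics/top0.png

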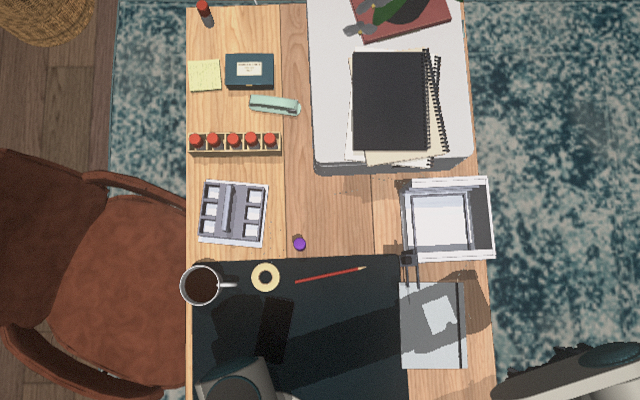

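```bash
cat > h.py <<'E'
from cell import bot
import cv2, numpy as np
from scipy.spatial.transform import Rotation as Ro
C={n:bot.calibration(n) for n in("scene","top")}
def proj(n,X):
    c=C[n];p=np.asarray(X)@np.array(c['R']).T+c['t']
    return np.stack([c['fx']*p[...,0]/p[...,2]+c['cx'],c['fy']*p[...,1]/p[...,2]+c['cy']],-1)
def at_z(n,px,z):
    c=C[n];R=np.array(c['R']);o=-R.T@c['t']
    px=np.atleast_2d(np.asarray(px,float))
    d=np.stack([(px[:,0]-c['cx'])/c['fx'],(px[:,1]-c['cy'])/c['fy'],np.ones(len(px))],-1)@R
    return o+d*((z-o[2])/d[:,2])[:,None]
def tri(pt,ps):
    A=[];b=[]
    for n,p in(("top",pt),("scene",ps)):
        c=C[n];R=np.array(c['R']);t=np.array(c['t'])
        for k,(f,cc) in enumerate(((c['fx'],c['cx']),(c['fy'],c['cy']))):
            u=(p[k]-cc)/f
            A.append(R[k]-u*R[2]);b.append(u*t[2]-t[k])
    s=np.linalg.lstsq(np.array(A),np.array(b),rcond=None)
    return s[0],s[1]
def crop(im,r0,r1,c0,c1,s,fn):
    cv2.imwrite(fn,cv2.resize(im[r0:r1,c0:c1,::-1],None,fx=s,fy=s,interpolation=cv2.INTER_CUBIC))
E
python3 - <<'E'
from h import *
for n in C: print(n, -np.array(C[n]['R']).T@C[n]['t'])
t=bot.snapshot("top"); 
s=bot.snapshot("scene")
for n in("top","scene"):
  for q in ("rack","lockbar_knob","lockbar","tray_grip","bin","sheet_low","sheet_mid","stick0_mid"):
    for d in bot.regions_of(n,q)[:7]:
        m=d['mask'];ys,xs=np.nonzero(m)
        np.save(f"/tmp/{n}_{q}.npy",m) if 0 else None
        print(n,q,round(d['confidence'],2),np.round(d['pixel']),m.sum(),xs.min(),xs.max(),ys.min(),ys.max())
crop(t,160,270,385,510,6,"pics/t_rack.png"); crop(s,130,250,340,470,6,"pics/s_rack.png")
crop(t,120,260,180,310,5,"pics/t_tray.png"); crop(s,200,350,160,360,4,"pics/s_tray.png")
print(bot.read_state()['t'])
E
```

```text
scene [0.02287154 0.54057705 0.57683706]
top [ 0.37141715 -0.08528313  1.14359401]
top rack 0.95 [472. 221.] 3928 398 495 176 288
top lockbar_knob 0.61 [407. 261.] 272 399 416 249 266
top lockbar 0.71 [408. 258.] 291 399 416 249 266
top tray_grip 0.76 [232. 216.] 4141 197 268 180 248
top tray_grip 0.31 [237. 140.] 210 227 241 132 149
top bin 0.6 [237. 150.] 1315 187 281 132 157
top sheet_low 0.82 [439. 221.] 3963 404 474 191 253
top sheet_mid 0.43 [471. 217.] 3747 399 495 176 287
top stick0_mid 0.75 [270. 143.] 184 264 277 134 149
scene rack 0.75 [414. 183.] 5331 360 451 146 234
scene lockbar_knob 0.71 [414. 199.] 809 409 427 166 229
scene lockbar 0.71 [246. 228.] 267 238 251 219 242
scene lockbar 0.56 [416. 200.] 740 410 427 167 229
scene tray_grip 0.67 [266. 297.] 5423 216 319 251 347
scene bin 0.56 [209. 270.] 2378 166 260 234 305
scene sheet_low 0.91 [393. 199.] 1072 366 412 181 215
scene sheet_low 0.5 [209. 270.] 2372 167 260 233 305
scene sheet_low 0.22 [412. 184.] 5421 359 451 146 235
scene stick0_mid 0.54 [244. 230.] 268 238 251 220 242
scene stick0_mid 0.25 [208. 272.] 2385 166 260 234 305
1.0
```

View pics/t_rack.png

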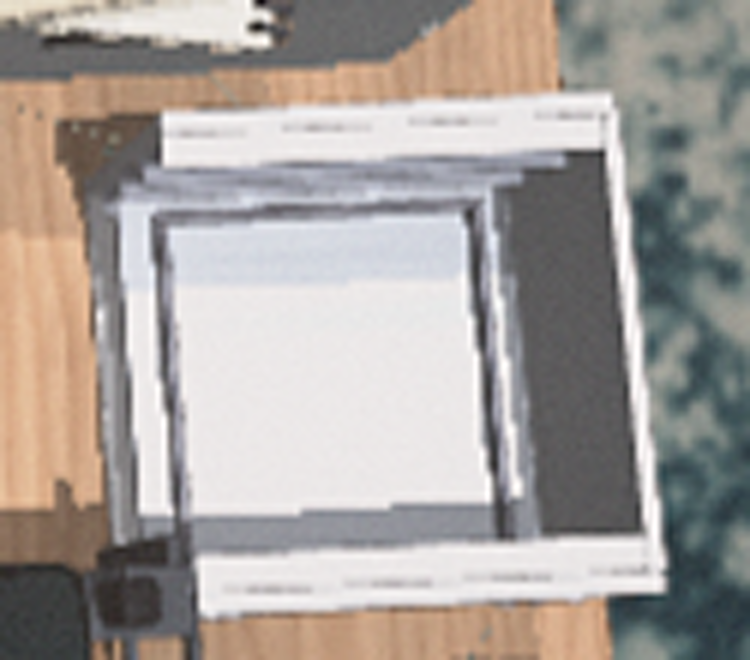

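View pics/s_rack.png

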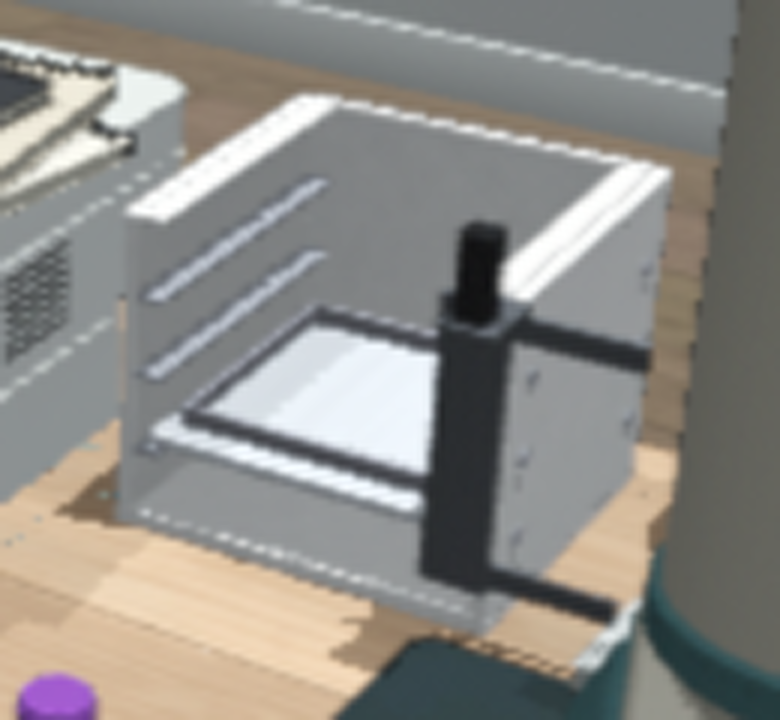

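View pics/t_tray.png

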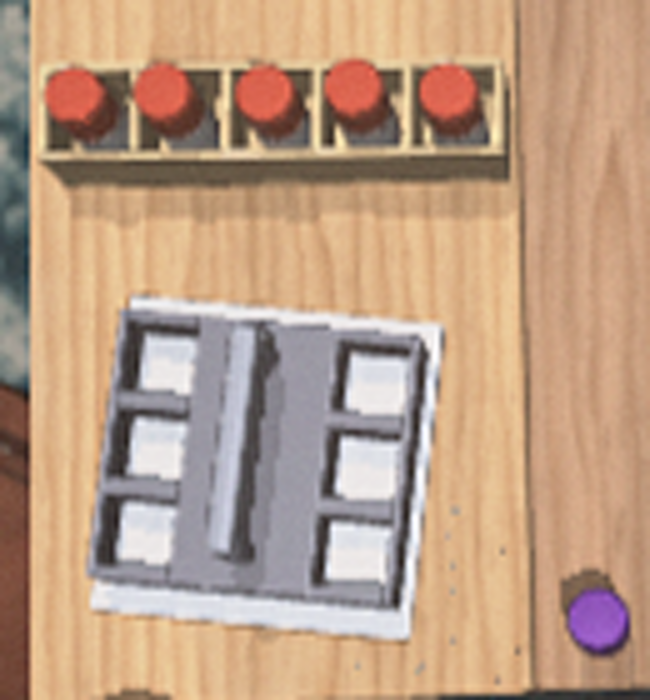

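View pics/s_tray.png

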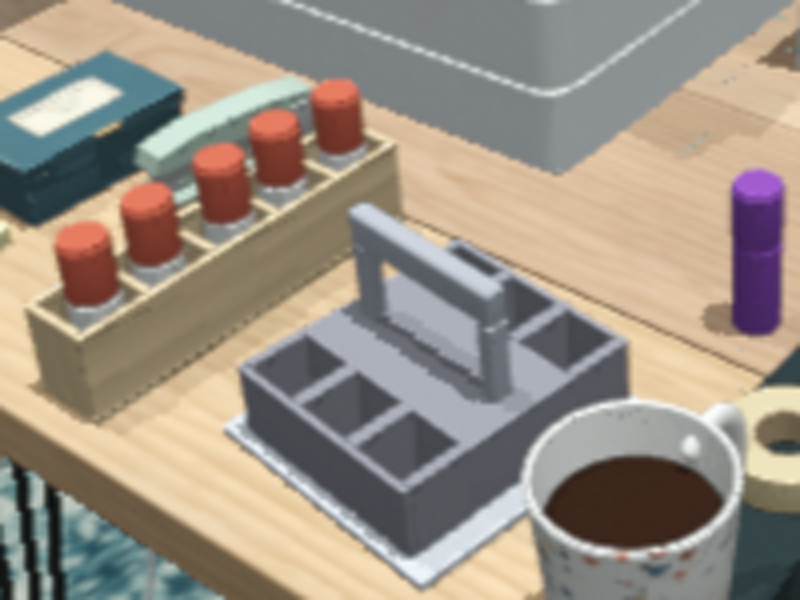

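```bash
python3 - <<'E'
from h import *
p=np.array([[162,112],[612,93],[665,590],[203,615]])/6.+[385,160]-.4
w=at_z("top",p,0.148);print(np.round(w,4))
for i in range(4): print(np.linalg.norm(w[i]-w[(i+1)%4]))
print('centre',w.mean(0))
def fit(loc,w):
    # 2D rigid
    loc=np.array(loc)[:,:2];w=np.array(w)[:,:2];lc=loc.mean(0);wc=w.mean(0)
    H=(loc-lc).T@(w-wc);a=np.arctan2(H[0,1]-H[1,0],H[0,0]+H[1,1])
    R=np.array([[np.cos(a),-np.sin(a)],[np.sin(a),np.cos(a)]]);t=wc-R@lc
    return a,t,w-(loc@R.T+t)
loc=[[-.08,.087],[.08,.087],[.08,-.087],[-.08,-.087]]
print(fit(loc,w))
# tray: block top rim z=.046 corners & base corners
q=np.array([[130,296],[443,325],[408,637],[92,608]])/5.+[180,120]-.4
b=at_z("top",q,0.006);print(np.round(b,4),[np.linalg.norm(b[i]-b[(i+1)%4]) for i in range(4)])
print('traybase',fit([[-.075,.075],[.075,.075],[.075,-.075],[-.075,-.075]],b))
q=np.array([[125,308],[425,338],[395,607],[92,577]])/5.+[180,120]-.4
b=at_z("top",q,0.046);print([np.linalg.norm(b[i]-b[(i+1)%4]) for i in range(4)])
print('traytop',fit([[-.075,.062],[.075,.062],[.075,-.062],[-.075,-.062]],b))
# bin rim z=.054
q=np.array([[40,65],[505,62],[505,155],[42,160]])/5.+[180,120]-.4
b=at_z("top",q,0.054);print([np.linalg.norm(b[i]-b[(i+1)%4]) for i in range(4)])
print('bin',fit([[-.107,.023],[.107,.023],[.107,-.023],[-.107,-.023]],b))
# caps
q=np.array([[75,95],[163,90],[264,92],[354,88],[447,90]])/5.+[180,120]-.4
print(at_z("top",q,.092))
# knob top
q=np.array([[130,602]])/6.+[385,160]-.4
print('knob',at_z("top",q,.19))
print('purple',at_z("top",[[299.5,243]],.088))
print('radius',)
E
```

```text
[[ 0.5605 -0.2964  0.148 ]
 [ 0.5664 -0.4534  0.148 ]
 [ 0.3945 -0.4614  0.148 ]
 [ 0.3871 -0.3041  0.148 ]]
0.15711889112245012
0.1720532008949134
0.15749185528405868
0.1736282850563189
centre [ 0.4771093  -0.37879774  0.148     ]
(np.float64(-1.5267722812277282), array([ 0.4771093 , -0.37879774]), array([[ 4.05202426e-06, -1.32229777e-03],
       [-1.17311932e-03,  1.51326820e-03],
       [ 7.91256422e-04,  1.16934696e-03],
       [ 3.77810872e-04, -1.36031739e-03]]))
[[0.5889 0.164  0.006 ]
 [0.5741 0.015  0.006 ]
 [0.4264 0.0303 0.006 ]
 [0.4408 0.1779 0.006 ]] [np.float64(0.14969721418243262), np.float64(0.1483974932653896), np.float64(0.1482962419626877), np.float64(0.14871650170811232)]
traybase (np.float64(-1.6690486780179017), array([0.50754876, 0.0967794 ]), array([[-6.59719364e-04, -9.21109801e-05],
       [-7.78939051e-04,  2.23968832e-04],
       [ 8.87217356e-04,  7.73578467e-04],
       [ 5.51441058e-04, -9.05436318e-04]]))
[np.float64(0.13845574114130468), np.float64(0.12354792574501187), np.float64(0.13756788164102296), np.float64(0.12385762342398711)]
traytop (np.fl
[... 159 characters left out ...]
388],
       [-0.00036624, -0.0064838 ]]))
[np.float64(0.21482354725123207), np.float64(0.04412678435893489), np.float64(0.21265445943286315), np.float64(0.04509226095083854)]
bin (np.float64(-1.5661126270766803), array([0.66639043, 0.08978118]), array([[-3.72488557e-04,  9.23318305e-04],
       [-1.04754117e-03,  9.76730600e-05],
       [ 8.25425667e-04,  1.62888639e-04],
       [ 5.94604055e-04, -1.18388000e-03]]))
[[0.66359859 0.17194143 0.092     ]
 [0.66568871 0.13284937 0.092     ]
 [0.66453831 0.08787628 0.092     ]
 [0.66616621 0.04783176 0.092     ]
 [0.6650338  0.00640063 0.092     ]]
knob [[ 0.39072402 -0.27126313  0.19      ]]
purple [[ 0.43060999 -0.06092528  0.088     ]]
radius
```

```bash
cat >> h.py <<'E'
def plan(x,y,z,phi=None):
    """target grasp-point position (155mm ahead of TCP), phi deg of tool x"""
    s=bot.read_state();R=Ro.from_quat(s['eef_rot']).as_matrix()
    p=s['tool_pos']; g=p+R[:,2]*.155
    ph=np.degrees(np.arctan2(R[1,0],R[0,0]))
    tw=0
    if phi is not None: tw=(ph-phi+180)%360-180
    R2=R@Ro.from_euler('z',tw,degrees=True).as_matrix()
    d=np.array([x,y,z])-g
    print('t %.2f'%s['t'],'grasp',np.round(g,4),'phi %.1f'%ph,'w',round(s['gripper_width'],3),'F',np.round(s['force'],1))
    print('twist %.2f'%(tw/5),'units now-axes',np.round(R.T@d/.025,2),'after-turn axes',np.round(R2.T@d/.025,2))
E
python3 - <<'E'
from h import *
plan(.3915,-.2735,.21,2.5)
plan(.3915,-.2735,.172,2.5)
E
```

```text
t 1.00 grasp [ 0.2092 -0.4815  0.2497] phi 23.5 w 1.0 F [-0.  -0.4  0.4]
twist 4.20 units now-axes [10.   -4.73  1.59] after-turn axes [ 7.65 -8.    1.59]
t 1.00 grasp [ 0.2092 -0.4815  0.2497] phi 23.5 w 1.0 F [-0.  -0.4  0.4]
twist 4.20 units now-axes [10.   -4.73  3.11] after-turn axes [ 7.65 -8.    3.11]
```

>>> drive_tool(gripper=[0.2,0.2,0.2,0.2,0.2,0.2,0.2,0.2], translation=[[0,0,0],[0,0,0],[0,0,0],[0,0,0],[0,0,0],[1,-1,0],[1,-1,0],[1,-1,0]], twist=[1,1,1,1,0.2,0,0,0], newtons=40)

```text
t: 1.8
tool_pos: [0.2814, -0.4025, 0.4047]
eef_rot: [1.0, 0.022, 0.0, 0.0]
force: [-0.7, 0.3, 1.1]
gripper_width: 0.601
```

>>> drive_tool(gripper=[0.2,0.2,0.2,0.2,0.2,0.2,0.2], translation=[[1,-1,0],[1,-1,0],[1,-1,0],[1,-1,0],[0.65,-1,0.5],[0,0,0.5],[0,0,0.5]], twist=[0,0,0,0,0,0,0])

```text
t: 2.5
tool_pos: [0.3917, -0.2732, 0.3665]
eef_rot: [1.0, 0.023, -0.0, 0.0]
force: [0.9, 1.0, -0.4]
gripper_width: 0.603
```

```bash
python3 - <<'E'
from h import *
plan(.3915,-.2735,.172,2.5)
s=bot.snapshot("scene");crop(s,130,250,340,470,5,"pics/s_k1.png")
t=bot.snapshot("top");crop(t,160,290,370,510,5,"pics/t_k1.png")
E
```

```text
t 2.50 grasp [ 0.3917 -0.2733  0.2115] phi 2.6 w 0.603 F [ 0.9  1.  -0.4]
twist 0.02 units now-axes [-0.01  0.01  1.58] after-turn axes [-0.01  0.01  1.58]
```

View pics/s_k1.png

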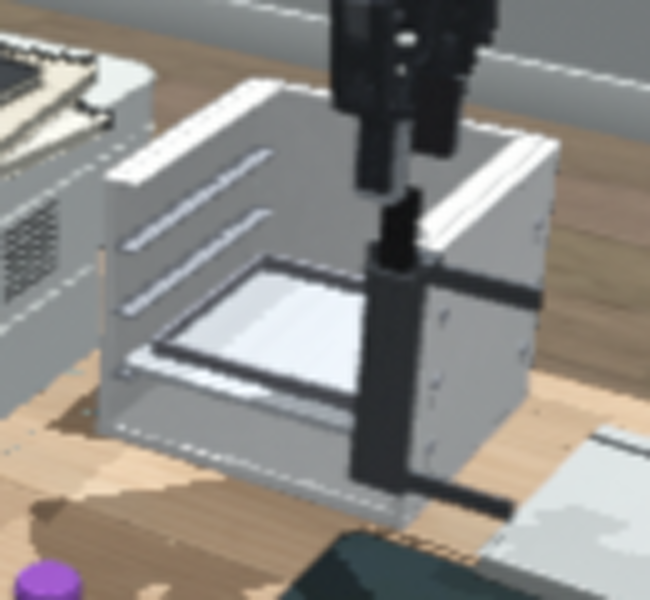

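View pics/t_k1.png

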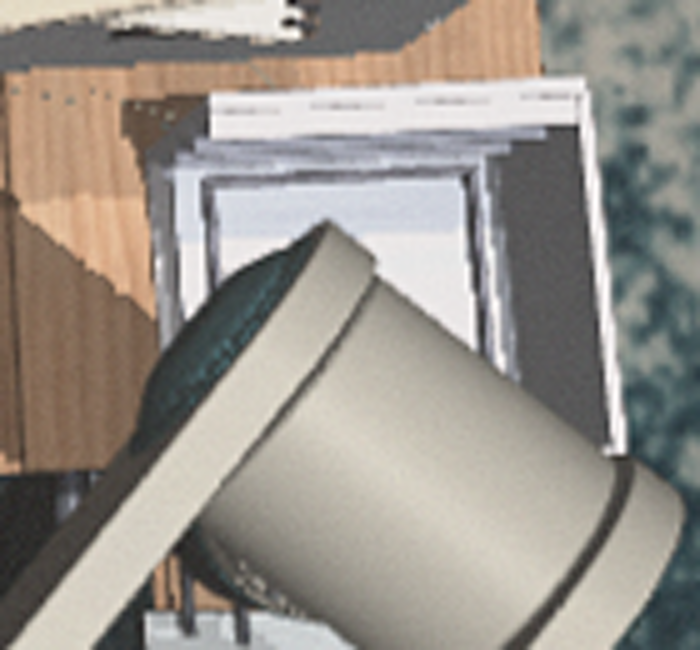

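The fingers straddle the knob (scene crop: knob at about (400,225), fingers either side above). Descending and gripping.

>>> drive_tool(gripper=[0.2,0.2,0.2,-1,-1,-1,-1,-1], translation=[[0,0,0.5],[0,0,0.5],[0,0,0.5],[0,0,0],[0,0,0],[0,0,0],[0,0,0],[0,0,0]], twist=[0,0,0,0,0,0,0,0])

```text
t: 3.4
tool_pos: [0.3916, -0.2737, 0.3302]
eef_rot: [1.0, 0.021, 0.0, 0.001]
force: [0.2, -3.4, -0.2]
gripper_width: 0.155
```

>>> drive_tool(gripper=[-1,-1,-1,-1,-1,-1], translation=[[-0.3,0,0],[-0.3,0,0],[-0.3,0,0],[-0.3,0,0],[-0.24,0,0],[0,0,0]], twist=[0,0,0,0,0,0])

```text
t: 4.0
tool_pos: [0.3563, -0.2751, 0.3302]
eef_rot: [1.0, 0.022, 0.003, 0.001]
force: [13.5, -6.0, -6.0]
gripper_width: 0.161
```

```bash
python3 - <<'E'
from h import *
plan(.3555,-.2745,.172,2.5)
s=bot.snapshot("scene");crop(s,130,250,340,470,5,"pics/s_k2.png")
E
```

```text
t 4.00 grasp [ 0.3574 -0.2754  0.1752] phi 2.5 w 0.161 F [13.5 -6.  -6. ]
twist 0.00 units now-axes [-0.08 -0.04  0.13] after-turn axes [-0.08 -0.04  0.13]
```

View pics/s_k2.png

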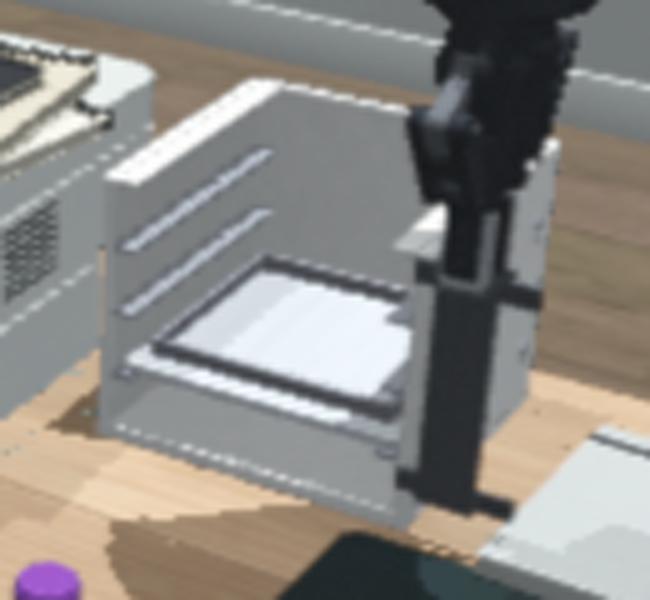

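```bash
cat >> h.py <<'E'
def rows(way,phi=None,start=None,step=.98):
    """way: list of grasp xyz; twist spread from the start at max 1 unit/row. prints rows in the pre-twist axes"""
    s=bot.read_state();R=Ro.from_quat(s['eef_rot']).as_matrix()
    g=s['tool_pos']+R[:,2]*.155; ph=np.degrees(np.arctan2(R[1,0],R[0,0]))
    print('t %.2f'%s['t'],'grasp',np.round(g,4),'phi %.1f'%ph,'w',round(s['gripper_width'],3),'F',np.round(s['force'],1))
    tw=((ph-phi+180)%360-180)/5 if phi is not None else 0
    P=[];cur=g
    for w in way:
        w=np.array(w,float)
        d=w-cur;n=max(1,int(np.ceil(np.abs(d).max()/.025/step/ .75)))
        P+=[d/n]*n;cur=w
    out=[];k=0
    while k<len(P) or abs(tw)>1e-3:
        d=P[k] if k<len(P) else np.zeros(3)
        a=np.clip(tw,-1,1);a=round(a,2);tw-=a
        out.append((np.round(R.T@d/.025,2).tolist(),float(a)))
        R=R@Ro.from_euler('z',a*5,degrees=True).as_matrix();k+=1
        if abs(tw)<5e-3: tw=0
    for i in range(0,len(out),8):
        print([o[0] for o in out[i:i+8]],[o[1] for o in out[i:i+8]])
E
python3 - <<'E'
from h import *
rows([(.357,-.275,.22),(.48,-.02,.22),(.665,.007,.17)],90)
E
```

```text
t 4.05 grasp [ 0.3574 -0.2754  0.1752] phi 2.5 w 0.157 F [13.4 -5.8 -6. ]
[[-0.0, -0.0, -0.6], [-0.0, -0.0, -0.6], [-0.0, -0.0, -0.6], [0.55, -0.59, 0.0], [0.6, -0.54, 0.0], [0.65, -0.48, 0.0], [0.69, -0.43, 0.0], [0.72, -0.36, 0.0]] [-1.0, -1.0, -1.0, -1.0, -1.0, -1.0, -1.0, -1.0]
[[0.75, -0.3, 0.0], [0.77, -0.23, 0.0], [0.79, -0.16, 0.0], [0.8, -0.09, 0.0], [0.81, -0.02, 0.0], [0.81, 0.05, 0.0], [0.8, 0.12, 0.0], [0.79, 0.19, 0.0]] [-1.0, -1.0, -1.0, -1.0, -1.0, -1.0, -1.0, -1.0]
[[0.77, 0.25, 0.0], [0.13, 0.67, 0.19], [0.1, 0.67, 0.19], [0.1, 0.67, 0.19], [0.1, 0.67, 0.19], [0.1, 0.67, 0.19], [0.1, 0.67, 0.19], [0.1, 0.67, 0.19]] [-1.0, -0.5, 0.0, 0.0, 0.0, 0.0, 0.0, 0.0]
[[0.1, 0.67, 0.19], [0.1, 0.67, 0.19], [0.1, 0.67, 0.19], [0.1, 0.67, 0.19]] [0.0, 0.0, 0.0, 0.0]
```

>>> drive_tool(gripper=[0.2,0.2,0.2,0.2,0.2,0.2], translation=[[0,0,0],[0,0,0],[0,0,-0.5],[0,0,-0.7],[0,0,-0.7],[0,0,0]], twist=[0,0,0,0,0,0])

```text
t: 4.65
tool_pos: [0.3558, -0.2751, 0.3806]
eef_rot: [1.0, 0.022, 0.002, 0.002]
force: [-0.5, -1.0, -0.1]
gripper_width: 0.599
```

```bash
python3 - <<'E'
from h import *
rows([(.48,-.02,.22),(.665,.007,.15)],90)
s=bot.snapshot("scene");crop(s,130,250,340,470,5,"pics/s_k3.png")
E
```

```text
t 4.65 grasp [ 0.3564 -0.2757  0.2256] phi 2.5 w 0.599 F [-0.5 -1.  -0.1]
[[0.38, -0.71, 0.01], [0.45, -0.68, 0.01], [0.5, -0.64, 0.01], [0.56, -0.59, 0.01], [0.61, -0.54, 0.01], [0.65, -0.49, 0.01], [0.69, -0.43, 0.01], [0.72, -0.36, 0.01]] [-1.0, -1.0, -1.0, -1.0, -1.0, -1.0, -1.0, -1.0]
[[0.75, -0.3, 0.01], [0.78, -0.23, 0.01], [0.79, -0.16, 0.01], [0.81, -0.09, 0.01], [0.81, -0.02, 0.01], [0.81, 0.05, 0.01], [0.3, 0.61, 0.26], [0.24, 0.63, 0.26]] [-1.0, -1.0, -1.0, -1.0, -1.0, -1.0, -1.0, -1.0]
[[0.19, 0.65, 0.26], [0.13, 0.67, 0.26], [0.1, 0.67, 0.26], [0.1, 0.67, 0.26], [0.1, 0.67, 0.26], [0.1, 0.67, 0.26], [0.1, 0.67, 0.26], [0.1, 0.67, 0.26]] [-1.0, -0.5, 0.0, 0.0, 0.0, 0.0, 0.0, 0.0]
[[0.1, 0.67, 0.26]] [0.0]
```

View pics/s_k3.png

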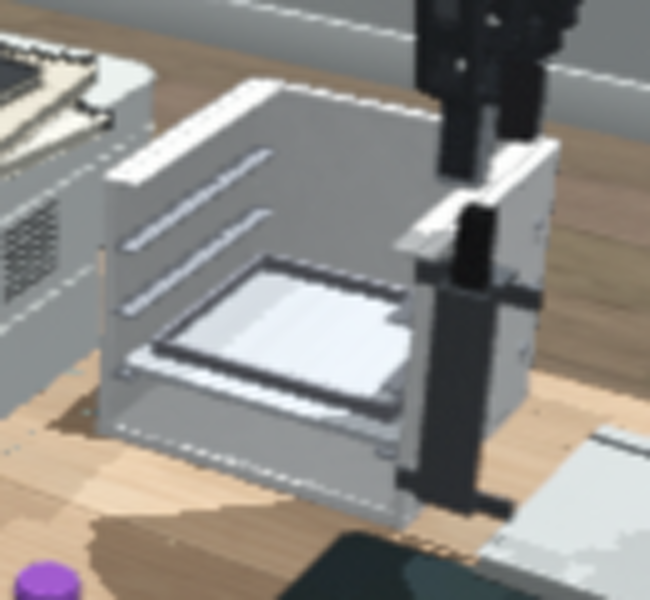

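The bar (crop (455,400)) is open past the cheek and the knob is released. Next, the bin.

>>> drive_tool(gripper=[0.2,0.2,0.2,0.2,0.2,0.2,0.2,0.2], translation=[[0.4,-0.7,0],[0.45,-0.7,0],[0.5,-0.65,0],[0.55,-0.6,0],[0.6,-0.55,0],[0.65,-0.5,0],[0.7,-0.45,0],[0.7,-0.35,0]], twist=[-1,-1,-1,-1,-1,-1,-1,-1])

```text
t: 5.5
tool_pos: [0.4257, -0.1268, 0.3762]
eef_rot: [0.931, 0.364, -0.001, -0.001]
force: [-0.0, -1.2, -0.2]
gripper_width: 0.601
```

>>> drive_tool(gripper=[0.2,0.2,0.2,0.2,0.2,0.2,0.2,0.2], translation=[[0.75,-0.3,0],[0.8,-0.25,0],[0.8,-0.15,0],[0.8,-0.1,0],[0.8,0,0],[0.8,0.05,0],[0.3,0.6,0],[0.25,0.65,0]], twist=[-1,-1,-1,-1,-1,-1,-1,-1])

```text
t: 6.3
tool_pos: [0.5133, -0.0126, 0.3762]
eef_rot: [0.75, 0.661, -0.001, -0.001]
force: [0.2, -1.0, -0.8]
gripper_width: 0.598
```

>>> drive_tool(gripper=[0.2,0.2,0.2,0.2,0.2,0.2,0.2,0.2], translation=[[0.2,0.65,0.3],[0.1,0.65,0.3],[0.1,0.65,0.3],[0.1,0.65,0.3],[0.1,0.65,0.3],[0.1,0.65,0.3],[0,0.65,0.3],[0,0,0]], twist=[-1,-0.5,0,0,0,0,0,0])

```text
t: 7.1
tool_pos: [0.6279, 0.0013, 0.3216]
eef_rot: [0.707, 0.707, -0.001, -0.002]
force: [0.5, -0.6, 0.0]
gripper_width: 0.599
```

```bash
python3 - <<'E'
from h import *
plan(.665,.007,.082,90)
s=bot.snapshot("scene");crop(s,200,350,160,360,4,"pics/s_b1.png")
t=bot.snapshot("top");crop(t,110,260,180,330,4,"pics/t_b1.png")
E
```

```text
t 7.10 grasp [0.6272 0.0014 0.1666] phi 90.0 w 0.599 F [ 0.5 -0.6  0. ]
twist -0.00 units now-axes [0.23 1.53 3.38] after-turn axes [0.22 1.53 3.38]
```

View pics/s_b1.png

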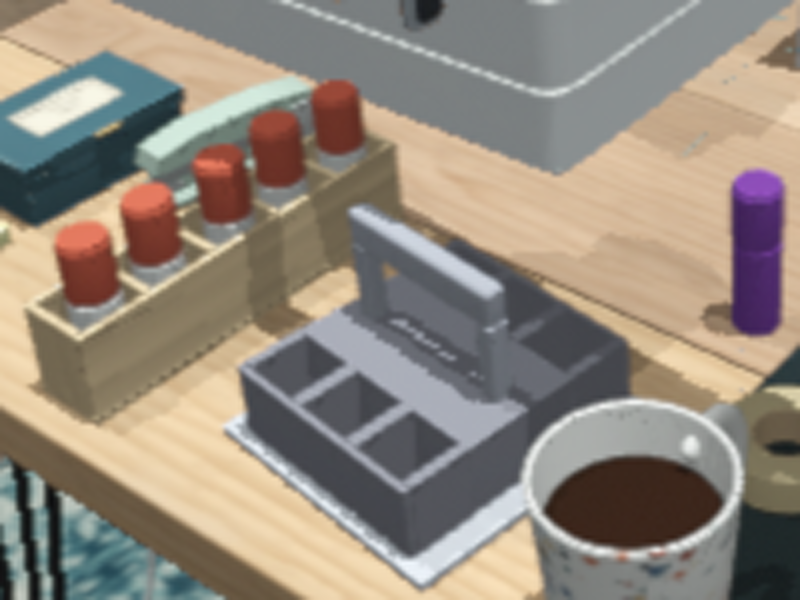

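View pics/t_b1.png

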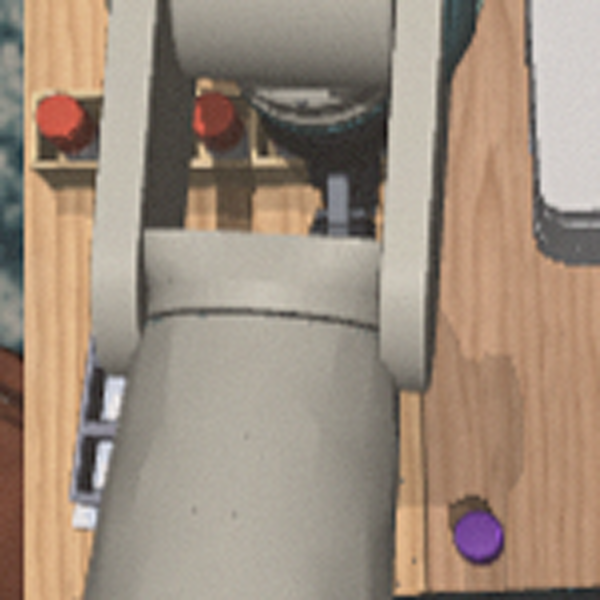

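>>> drive_tool(gripper=[0.2,0.2,0.2,0.2,0.2,0.2,0.2], translation=[[0.1,0.75,0],[0.1,0.75,0.4],[0,0,0.7],[0,0,0.7],[0,0,0.7],[0,0,0.6],[0,0,0.2]], twist=[0,0,0,0,0,0,0], newtons=30)

```text
t: 7.9
tool_pos: [0.6641, 0.0062, 0.2405]
eef_rot: [0.707, 0.707, -0.001, -0.001]
force: [-0.9, -0.9, -1.2]
gripper_width: 0.599
```

```bash
python3 - <<'E'
from h import *
plan(.665,.007,.082,90)
s=bot.snapshot("scene");crop(s,200,300,160,300,5,"pics/s_b2.png")
E
```

```text
t 7.90 grasp [0.6637 0.0062 0.0855] phi 90.0 w 0.599 F [-0.9 -0.9 -1.2]
twist -0.00 units now-axes [0.03 0.05 0.14] after-turn axes [0.03 0.05 0.14]
```

View pics/s_b2.png

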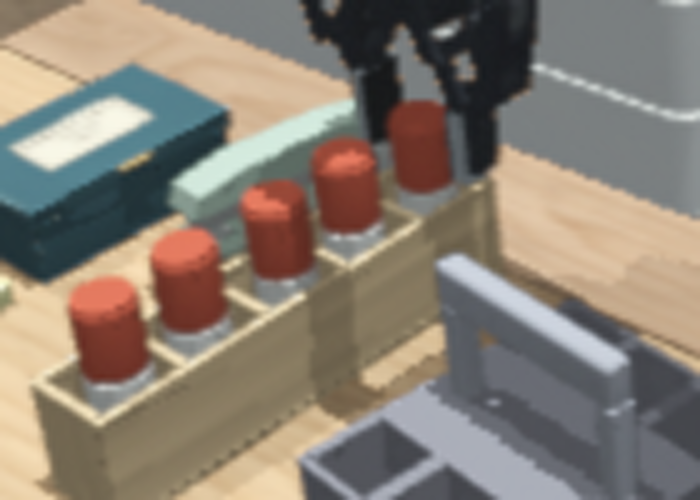

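>>> drive_tool(gripper=[-1,-1,-1,-1,-1,-1,-1,-1], translation=[[0,0,0.1],[0,0,0],[0,0,0],[0,0,0],[0,0,-0.6],[0,0,-0.8],[0,0,-0.9],[0,0,-0.9]], twist=[0,0,0,0,0,0,0,0])

```text
t: 8.75
tool_pos: [0.6647, 0.0063, 0.322]
eef_rot: [0.707, 0.707, 0.0, 0.0]
force: [-0.4, -0.2, -0.0]
gripper_width: 0.313
```

```bash
python3 - <<'E'
from h import *
s=bot.snapshot("scene");crop(s,180,350,160,360,4,"pics/s_b3.png")
print(bot.read_state()['gripper_width'])
E
```

```text
0.3118514999651649
```

View pics/s_b3.png

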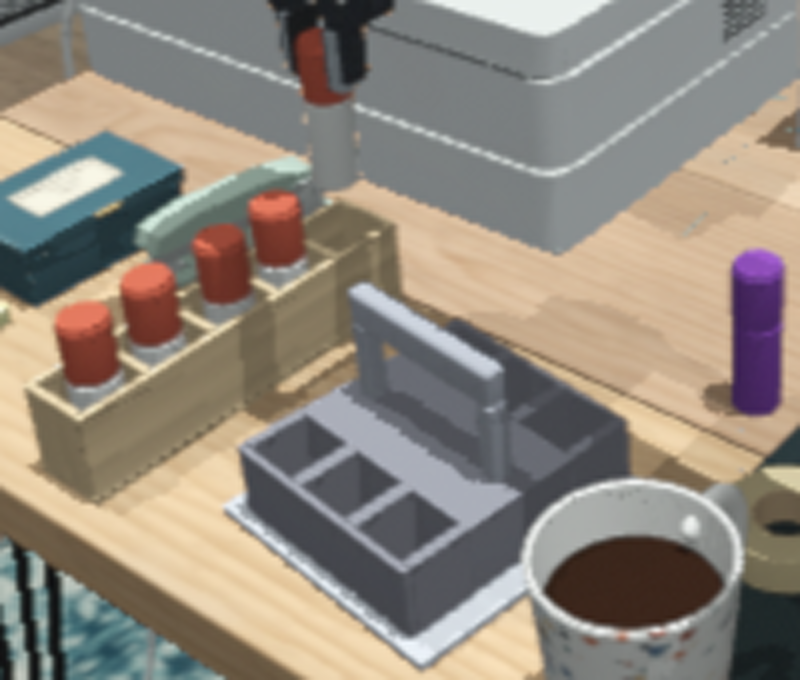

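```bash
cat >> h.py <<'E'
def overlay(im,n,T,yaw,s,box,fn,wells=True):
    r0,r1,c0,c1=box
    c=np.cos(yaw);sn=np.sin(yaw)
    W=lambda L:np.array([[T[0]+c*x-sn*y,T[1]+sn*x+c*y,z] for x,y,z in L])
    big=cv2.resize(im[r0:r1,c0:c1,::-1],None,fx=s,fy=s,interpolation=cv2.INTER_CUBIC)
    def poly(L,col):
        p=((proj(n,W(L))+.5-[c0,r0])*s).astype(np.int32)
        cv2.polylines(big,[p.reshape(-1,1,2)],True,col,1)
    q=lambda a,b,z,x=0,y=0:[(x-a,y-b,z),(x+a,y-b,z),(x+a,y+b,z),(x-a,y+b,z)]
    poly(q(.075,.075,.006),(0,255,0));poly(q(.006,.05,.108),(0,0,255))
    for x in(-.049,.049):
        for y in(-.04,0,.04): poly(q(.0165,.0165,.046,x,y),(255,255,0))
    cv2.imwrite(fn,big)
E
python3 - <<'E'
from h import *
t=cv2.imread("pics/top0.png")[:,:,::-1];s=cv2.imread("pics/scene0.png")[:,:,::-1]
T=(.5073,.0962);y=-1.670
overlay(t,"top",T,y,7,(170,260,185,285),"pics/o_t.png")
overlay(s,"scene",T,y,6,(240,360,205,330),"pics/o_s.png")
E
```

```text
(no output)
```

View pics/o_t.png

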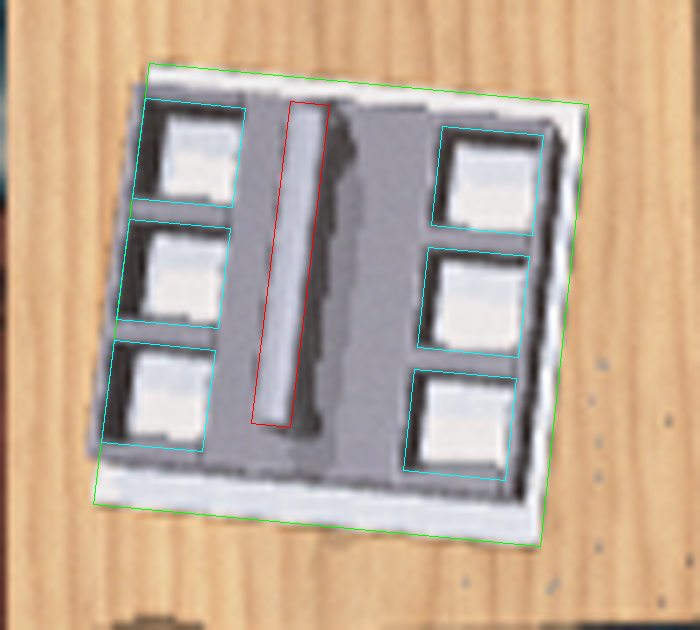

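View pics/o_s.png

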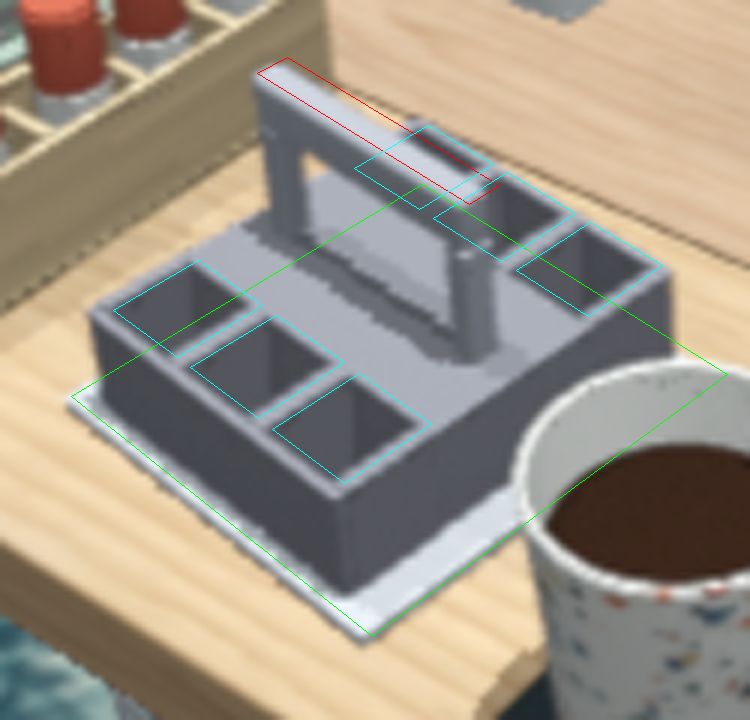

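```bash
cat >> h.py <<'E'
T0=(.5073,.0962);YAW=-1.670
def well(x,y,T=T0,yaw=YAW):
    c=np.cos(yaw);s=np.sin(yaw)
    return T[0]+c*x-s*y,T[1]+s*x+c*y
E
python3 - <<'E'
from h import *
for x in(.049,-.049):
  for y in (.04,0,-.04): print(x,y,np.round(well(x,y),4))
w=well(.049,.04)
rows([(.665,.006,.2),(*w,.2)],174.3)
E
```

```text
0.049 0.04 [0.5423 0.0435]
0.049 0 [0.5024 0.0474]
0.049 -0.04 [0.4626 0.0514]
-0.049 0.04 [0.552 0.141]
-0.049 0 [0.5122 0.145 ]
-0.049 -0.04 [0.4723 0.1489]
t 8.80 grasp [0.6664 0.0062 0.1722] phi 90.0 w 0.312 F [ 0.8 -0.3  4. ]
[[-0.0, -0.02, -0.56], [-0.0, -0.02, -0.56], [0.33, -0.65, -0.01], [0.39, -0.62, -0.01], [0.44, -0.59, -0.01], [0.49, -0.55, -0.01], [0.54, -0.5, -0.01], [0.58, -0.45, -0.01]] [-1.0, -1.0, -1.0, -1.0, -1.0, -1.0, -1.0, -1.0]
[[0.61, -0.4, -0.01], [0.0, 0.0, 0.0], [0.0, 0.0, 0.0], [0.0, 0.0, 0.0], [0.0, 0.0, 0.0], [0.0, 0.0, 0.0], [0.0, 0.0, 0.0], [0.0, 0.0, 0.0]] [-1.0, -1.0, -1.0, -1.0, -1.0, -1.0, -1.0, -1.0]
[[0.0, 0.0, 0.0]] [-0.86]
```

>>> drive_tool(gripper=[-1,-1,-1,-1,-1,-1,-1,-1], translation=[[0,0,-0.55],[0,0,-0.55],[0.35,-0.65,0],[0.4,-0.6,0],[0.45,-0.6,0],[0.5,-0.55,0],[0.55,-0.5,0],[0.6,-0.45,0]], twist=[-1,-1,-1,-1,-1,-1,-1,-1])

```text
t: 9.6
tool_pos: [0.5582, 0.0405, 0.3479]
eef_rot: [0.421, 0.907, 0.0, 0.0]
force: [0.1, -0.1, -0.1]
gripper_width: 0.313
```

>>> drive_tool(gripper=[-1,-1,-1,-1,-1,-1,-1,-1], translation=[[0.6,-0.4,0],[0,0,0],[0,0,0],[0,0,0],[0,0,0],[0,0,0],[0,0,0],[0,0,0]], twist=[-1,-1,-1,-1,-1,-1,-1,-1])

```text
t: 10.4
tool_pos: [0.5416, 0.0454, 0.3479]
eef_rot: [0.086, 0.996, -0.0, 0.0]
force: [-0.7, -0.3, -0.2]
gripper_width: 0.311
```

```bash
python3 - <<'E'
from h import *
plan(*well(.049,.04),.12,174.3)
plan(*well(.049,.04),.086,174.3)
s=bot.snapshot("scene");overlay(s,"scene",T0,YAW,5,(200,350,205,335),"pics/o_s1.png")
E
```

```text
t 10.40 grasp [0.5418 0.0454 0.1929] phi 170.2 w 0.311 F [-0.7 -0.3 -0.2]
twist -0.82 units now-axes [-0.03 -0.07  2.92] after-turn axes [-0.02 -0.08  2.92]
t 10.40 grasp [0.5418 0.0454 0.1929] phi 170.2 w 0.311 F [-0.7 -0.3 -0.2]
twist -0.82 units now-axes [-0.03 -0.07  4.28] after-turn axes [-0.02 -0.07  4.28]
```

View pics/o_s1.png

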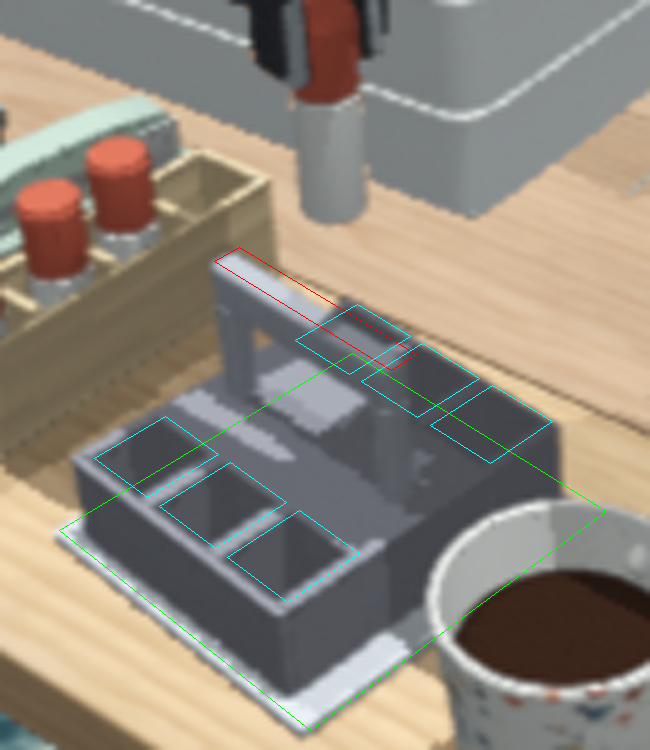

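>>> drive_tool(gripper=[-1,-1,-1,-1,-1,-1,-1,-1], translation=[[0,-0.1,0.3],[0,0,0.6],[0,0,0.6],[0,0,0.6],[0,0,0.6],[0,0,0.6],[0,0,0.5],[0,0,0.4]], twist=[-0.8,0,0,0,0,0,0,0])

```text
t: 11.25
tool_pos: [0.5414, 0.0429, 0.241]
eef_rot: [0.053, 0.999, -0.0, 0.0]
force: [3.1, -0.0, 1.7]
gripper_width: 0.312
```

```bash
python3 - <<'E'
from h import *
plan(*well(.049,.04),.085,174.3)
s=bot.snapshot("scene");crop(s,200,350,205,335,5,"pics/p1.png")
E
```

```text
t 11.25 grasp [0.5415 0.0429 0.086 ] phi 174.0 w 0.312 F [ 3.1 -0.   1.7]
twist -0.07 units now-axes [-0.03  0.03  0.04] after-turn axes [-0.03  0.03  0.04]
```

View pics/p1.png

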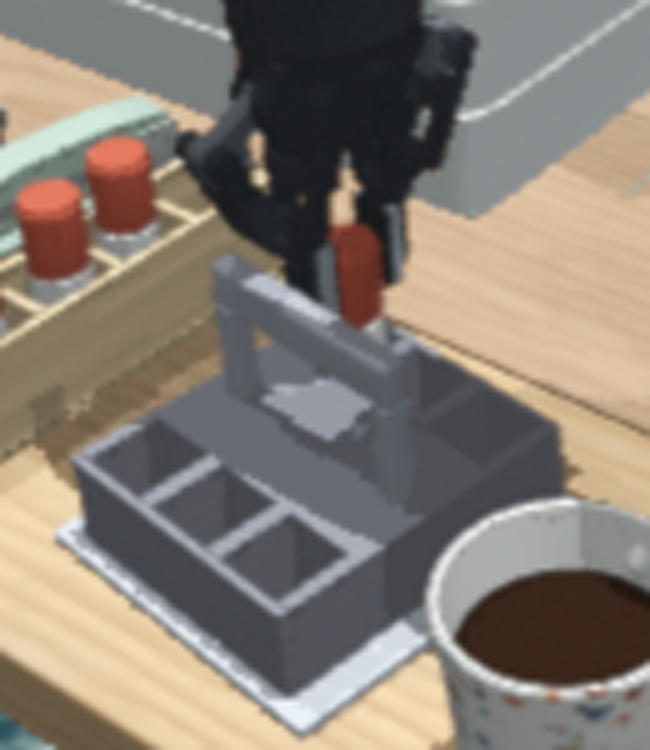

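>>> drive_tool(gripper=[-0.1,-0.1,-0.1,-0.1,-0.1,-0.1,-0.1,-0.1], translation=[[0,0,0],[0,0,0],[0,0,-0.5],[0,0,-0.8],[0,0,-0.8],[0,0,-0.8],[0,0,-0.8],[0,0,0]], twist=[0,0,0,0,0,0,0,0])

```text
t: 12.1
tool_pos: [0.5416, 0.0429, 0.3393]
eef_rot: [0.053, 0.999, 0.0, 0.004]
force: [1.4, -0.3, 0.9]
gripper_width: 0.45
```

```bash
python3 - <<'E'
from h import *
rows([(.6655,.048,.15)],90)
s=bot.snapshot("scene");crop(s,200,350,205,335,5,"pics/p2.png")
E
```

```text
t 12.10 grasp [0.5427 0.0429 0.1843] phi 174.0 w 0.45 F [ 1.4 -0.3  0.9]
[[-0.69, 0.1, 0.2], [-0.68, 0.16, 0.2], [-0.66, 0.22, 0.2], [-0.64, 0.28, 0.2], [-0.62, 0.33, 0.2], [-0.59, 0.39, 0.2], [-0.55, 0.44, 0.2], [0.0, 0.0, 0.0]] [1.0, 1.0, 1.0, 1.0, 1.0, 1.0, 1.0, 1.0]
[[0.0, 0.0, 0.0], [0.0, 0.0, 0.0], [0.0, 0.0, 0.0], [0.0, 0.0, 0.0], [0.0, 0.0, 0.0], [0.0, 0.0, 0.0], [0.0, 0.0, 0.0], [0.0, 0.0, 0.0]] [1.0, 1.0, 1.0, 1.0, 1.0, 1.0, 1.0, 1.0]
[[0.0, 0.0, 0.0]] [0.8]
```

View pics/p2.png

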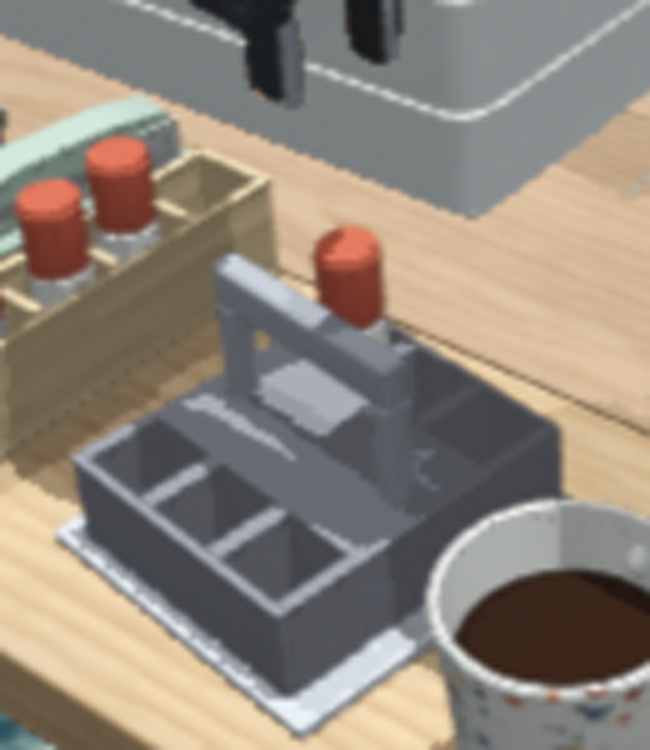

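>>> drive_tool(gripper=[0.2,0.2,0.2,0.2,0.2,0.2,0.2,0.2], translation=[[-0.7,0.1,0.2],[-0.7,0.15,0.2],[-0.65,0.2,0.2],[-0.65,0.3,0.2],[-0.6,0.35,0.2],[-0.6,0.4,0.2],[-0.55,0.45,0.2],[0,0,0]], twist=[1,1,1,1,1,1,1,1])

```text
t: 12.95
tool_pos: [0.6656, 0.0485, 0.2966]
eef_rot: [0.393, 0.92, -0.001, -0.002]
force: [-0.6, 0.2, 0.2]
gripper_width: 0.599
```

>>> drive_tool(gripper=[0.2,0.2,0.2,0.2,0.2,0.2,0.2,0.2], translation=[[0,0,0],[0,0,0],[0,0,0],[0,0,0],[0,0,0],[0,0,0],[0,0,0],[0,0,0]], twist=[1,1,1,1,1,1,1,0.8])

```text
t: 13.75
tool_pos: [0.6645, 0.0485, 0.2983]
eef_rot: [0.677, 0.736, -0.001, -0.001]
force: [0.3, 0.7, -0.3]
gripper_width: 0.601
```

```bash
python3 - <<'E'
from h import *
plan(.666,.048,.082,90)
s=bot.snapshot("scene");crop(s,180,350,160,360,4,"pics/s_b4.png")
E
```

```text
t 13.75 grasp [0.6642 0.0485 0.1433] phi 94.8 w 0.601 F [ 0.3  0.7 -0.3]
twist 0.96 units now-axes [-0.03  0.08  2.45] after-turn axes [-0.02  0.08  2.45]
```

View pics/s_b4.png

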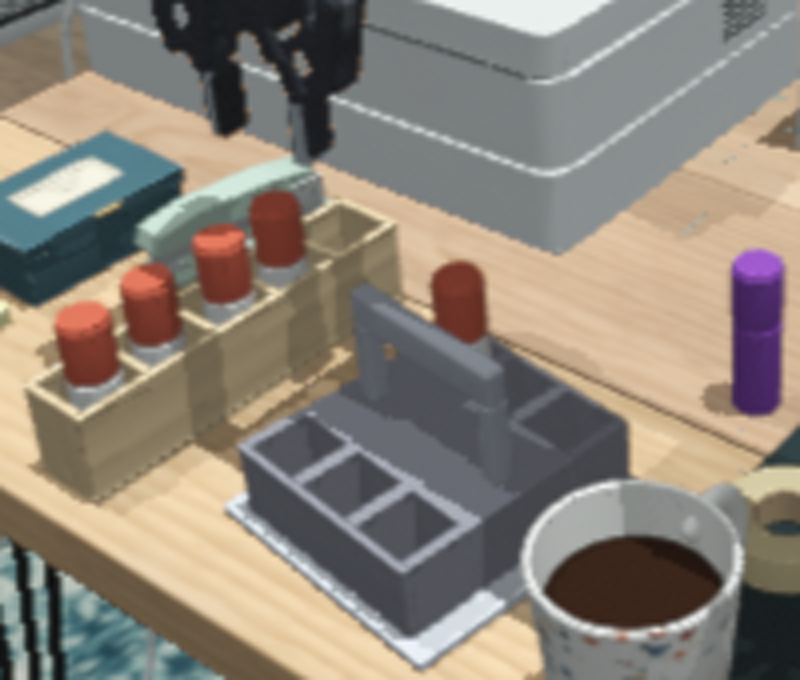

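>>> drive_tool(gripper=[0.2,0.2,0.2,0.2,0.2,0.2,0.2], translation=[[0,0.1,0],[0,0,0.5],[0,0,0.6],[0,0,0.6],[0,0,0.5],[0,0,0.25],[0,0,0]], twist=[0.95,0,0,0,0,0,0])

```text
t: 14.5
tool_pos: [0.667, 0.0488, 0.2367]
eef_rot: [0.706, 0.709, -0.001, -0.001]
force: [-1.1, 0.1, -0.4]
gripper_width: 0.605
```

>>> drive_tool(gripper=[-1,-1,-1,-1,-1,-1,-1,-1], translation=[[0,0,0],[0,0,0],[0,0,0],[0,0,0],[0,0,-0.6],[0,0,-0.9],[0,0,-1],[0,0,-1]], twist=[0,0,0,0,0,0,0,0])

```text
t: 15.3
tool_pos: [0.6671, 0.0488, 0.328]
eef_rot: [0.706, 0.709, 0.0, 0.0]
force: [0.9, 0.4, 0.3]
gripper_width: 0.312
```

```bash
python3 - <<'E'
from h import *
rows([(.666,.048,.2),(*well(.049,0),.2)],174.3)
s=bot.snapshot("scene");crop(s,180,350,160,360,4,"pics/s_b5.png")
E
```

```text
t 15.30 grasp [0.6672 0.0488 0.173 ] phi 90.2 w 0.312 F [0.9 0.4 0.3]
[[-0.02, -0.02, -0.54], [-0.01, -0.02, -0.54], [0.13, -0.72, -0.0], [0.19, -0.7, -0.0], [0.25, -0.68, -0.0], [0.31, -0.66, -0.0], [0.36, -0.63, -0.0], [0.42, -0.6, -0.0]] [-1.0, -1.0, -1.0, -1.0, -1.0, -1.0, -1.0, -1.0]
[[0.47, -0.56, -0.0], [0.51, -0.51, -0.0], [0.56, -0.47, -0.0], [0.0, 0.0, 0.0], [0.0, 0.0, 0.0], [0.0, 0.0, 0.0], [0.0, 0.0, 0.0], [0.0, 0.0, 0.0]] [-1.0, -1.0, -1.0, -1.0, -1.0, -1.0, -1.0, -1.0]
[[0.0, 0.0, 0.0]] [-0.81]
```

View pics/s_b5.png

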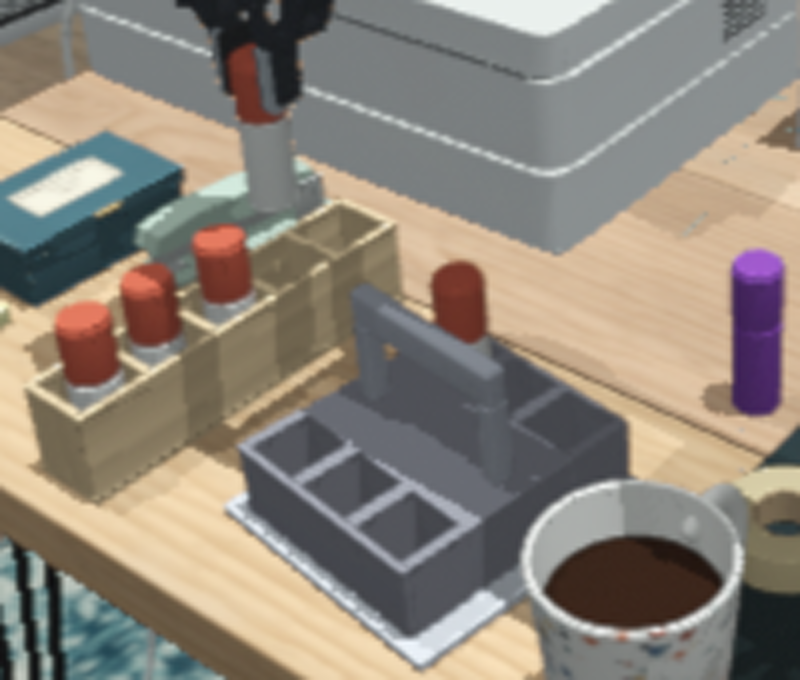

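>>> drive_tool(gripper=[-1,-1,-1,-1,-1,-1,-1,-1], translation=[[0,0,-0.55],[0,0,-0.55],[0.15,-0.7,0],[0.2,-0.7,0],[0.25,-0.7,0],[0.3,-0.65,0],[0.35,-0.65,0],[0.4,-0.6,0]], twist=[-1,-1,-1,-1,-1,-1,-1,-1])

```text
t: 16.15
tool_pos: [0.5573, 0.0481, 0.3542]
eef_rot: [0.419, 0.908, 0.0, 0.0]
force: [-0.4, -0.1, -0.2]
gripper_width: 0.312
```

>>> drive_tool(gripper=[-1,-1,-1,-1,-1,-1,-1,-1], translation=[[0.45,-0.55,0],[0.5,-0.5,0],[0.55,-0.45,0],[0,0,0],[0,0,0],[0,0,0],[0,0,0],[0,0,0]], twist=[-1,-1,-1,-1,-1,-1,-1,-1])

```text
t: 16.95
tool_pos: [0.5049, 0.0479, 0.3543]
eef_rot: [0.083, 0.997, -0.0, 0.001]
force: [-0.6, -0.1, 0.1]
gripper_width: 0.309
```

>>> drive_tool(gripper=[-1,-1], translation=[[0,0,0],[0,0,0]], twist=[-0.8,0])

```text
t: 17.15
tool_pos: [0.5049, 0.0479, 0.3542]
eef_rot: [0.05, 0.999, -0.0, 0.0]
force: [-0.4, -0.0, -0.4]
gripper_width: 0.314
```

```bash
python3 - <<'E'
from h import *
plan(*well(.049,0),.084,174.3)
s=bot.snapshot("scene");overlay(s,"scene",T0,YAW,5,(200,350,205,335),"pics/o_s2.png")
E
```

```text
t 17.15 grasp [0.5051 0.0479 0.1992] phi 174.3 w 0.314 F [-0.4 -0.  -0.4]
twist -0.01 units now-axes [ 0.11 -0.03  4.61] after-turn axes [ 0.11 -0.03  4.61]
```

View pics/o_s2.png

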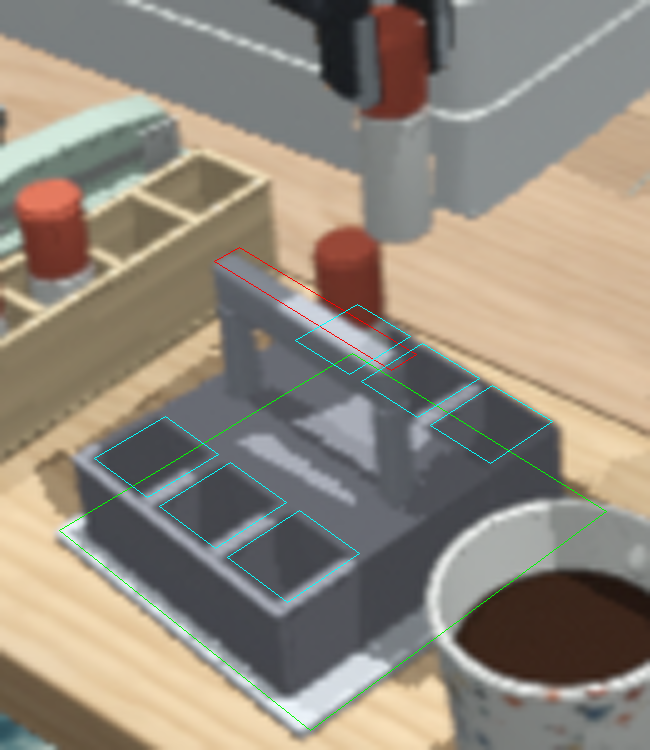

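>>> drive_tool(gripper=[-1,-1,-1,-1,-1,-1,-1,-1], translation=[[0.13,0,0.3],[0,0,0.7],[0,0,0.7],[0,0,0.7],[0,0,0.6],[0,0,0.6],[0,0,0.5],[0,0,0.45]], twist=[0,0,0,0,0,0,0,0])

```text
t: 18.0
tool_pos: [0.5018, 0.0485, 0.2395]
eef_rot: [0.051, 0.999, 0.0, 0.0]
force: [-3.0, 5.3, 37.0]
gripper_width: 0.312
```

>>> drive_tool(gripper=[-1,-0.1,-0.1,-0.1,-0.1,-0.1,-0.1,-0.1], translation=[[0,0,0],[0,0,0],[0,0,0],[0,0,-0.8],[0,0,-1],[0,0,-1],[0,0,-1],[0,0,0]], twist=[0,0,0,0,0,0,0,0])

```text
t: 18.8
tool_pos: [0.5023, 0.0482, 0.3388]
eef_rot: [0.05, 0.999, 0.0, 0.004]
force: [0.8, 0.2, 0.3]
gripper_width: 0.449
```

```bash
python3 - <<'E'
from h import *
rows([(.665,.088,.15)],90)
s=bot.snapshot("scene");crop(s,200,350,205,335,5,"pics/p3.png")
E
```

```text
t 18.80 grasp [0.5035 0.0483 0.1838] phi 174.2 w 0.449 F [0.8 0.2 0.3]
[[-0.7, 0.25, 0.16], [-0.67, 0.31, 0.16], [-0.64, 0.36, 0.16], [-0.61, 0.42, 0.16], [-0.57, 0.47, 0.16], [-0.53, 0.52, 0.16], [-0.48, 0.56, 0.16], [-0.43, 0.6, 0.16]] [1.0, 1.0, 1.0, 1.0, 1.0, 1.0, 1.0, 1.0]
[[-0.37, 0.64, 0.16], [0.0, 0.0, 0.0], [0.0, 0.0, 0.0], [0.0, 0.0, 0.0], [0.0, 0.0, 0.0], [0.0, 0.0, 0.0], [0.0, 0.0, 0.0], [0.0, 0.0, 0.0]] [1.0, 1.0, 1.0, 1.0, 1.0, 1.0, 1.0, 1.0]
[[0.0, 0.0, 0.0]] [0.84]
```

View pics/p3.png

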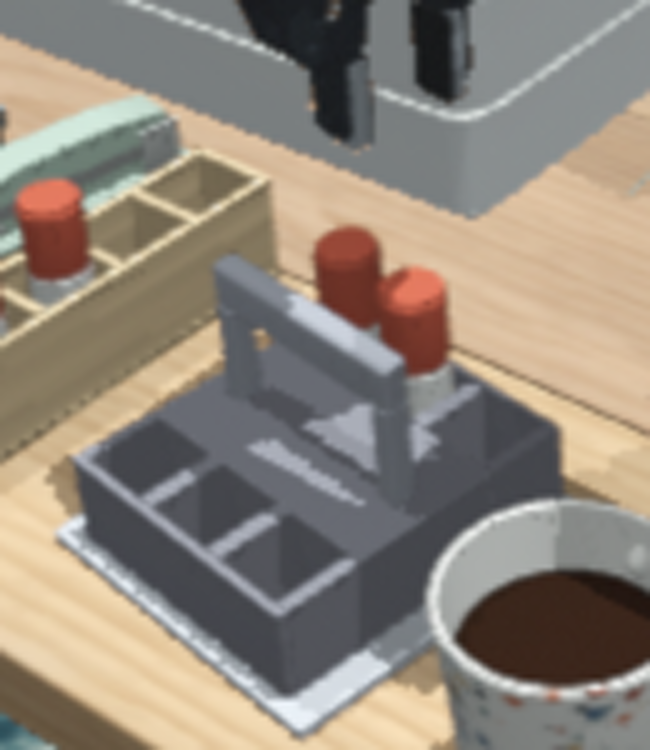

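>>> drive_tool(gripper=[0.2,0.2,0.2,0.2,0.2,0.2,0.2,0.2], translation=[[-0.7,0.25,0.15],[-0.65,0.3,0.15],[-0.65,0.35,0.15],[-0.6,0.4,0.15],[-0.6,0.45,0.15],[-0.55,0.5,0.15],[-0.5,0.55,0.15],[-0.45,0.6,0.15]], twist=[1,1,1,1,1,1,1,1])

```text
t: 19.65
tool_pos: [0.6464, 0.0804, 0.3026]
eef_rot: [0.391, 0.921, -0.001, -0.001]
force: [0.2, 0.0, 0.8]
gripper_width: 0.598
```

>>> drive_tool(gripper=[0.2,0.2,0.2,0.2,0.2,0.2,0.2,0.2], translation=[[-0.4,0.65,0.15],[0,0,0],[0,0,0],[0,0,0],[0,0,0],[0,0,0],[0,0,0],[0,0,0]], twist=[1,1,1,1,1,1,1,1])

```text
t: 20.45
tool_pos: [0.6643, 0.0844, 0.2989]
eef_rot: [0.682, 0.731, -0.001, -0.001]
force: [-0.6, 0.3, -0.5]
gripper_width: 0.598
```

>>> drive_tool(gripper=[0.2,0.2], translation=[[0,0,0],[0,0,0]], twist=[0.85,0])

```text
t: 20.65
tool_pos: [0.6643, 0.0844, 0.2991]
eef_rot: [0.707, 0.707, -0.001, -0.001]
force: [-1.1, -0.0, 0.2]
gripper_width: 0.6
```

```bash
python3 - <<'E'
from h import *
plan(.6645,.088,.082,90)
s=bot.snapshot("scene");crop(s,180,350,160,360,4,"pics/s_b6.png")
E
```

```text
t 20.65 grasp [0.6639 0.0844 0.1441] phi 89.9 w 0.6 F [-1.1 -0.   0.2]
twist -0.01 units now-axes [0.15 0.03 2.48] after-turn axes [0.15 0.03 2.48]
```

View pics/s_b6.png

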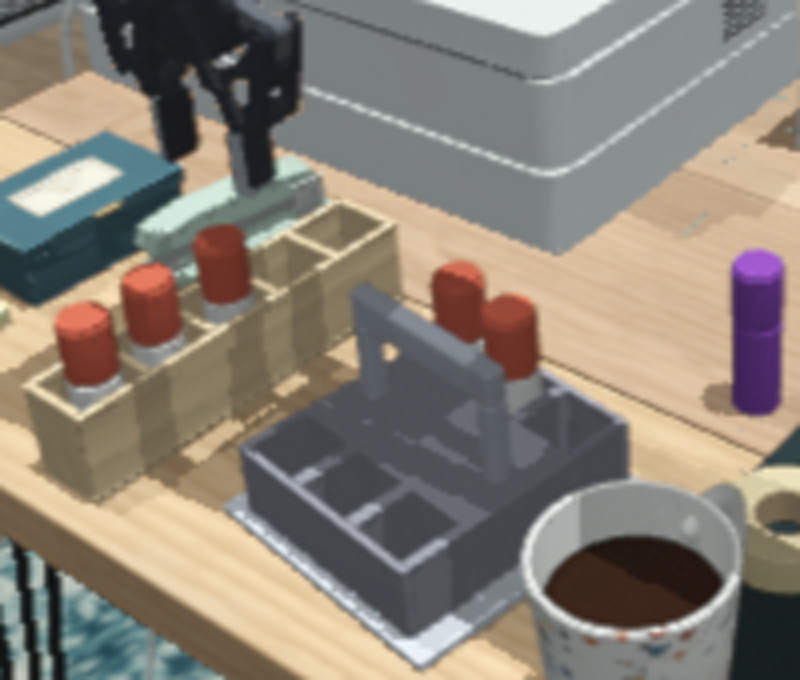

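>>> drive_tool(gripper=[0.2,0.2,0.2,0.2,0.2,0.2,0.2], translation=[[0.15,0,0],[0,0,0.5],[0,0,0.6],[0,0,0.6],[0,0,0.5],[0,0,0.25],[0,0,0]], twist=[0,0,0,0,0,0,0])

```text
t: 21.4
tool_pos: [0.6643, 0.0881, 0.2379]
eef_rot: [0.707, 0.707, -0.001, -0.001]
force: [-0.0, 0.2, 0.5]
gripper_width: 0.597
```

>>> drive_tool(gripper=[-1,-1,-1,-1,-1,-1,-1,-1], translation=[[0,0,0],[0,0,0],[0,0,0],[0,0,0],[0,0,-0.6],[0,0,-1],[0,0,-1],[0,0,-1]], twist=[0,0,0,0,0,0,0,0])

```text
t: 22.2
tool_pos: [0.6643, 0.0882, 0.3318]
eef_rot: [0.707, 0.707, 0.0, 0.0]
force: [0.3, -0.7, 0.2]
gripper_width: 0.306
```

```bash
python3 - <<'E'
from h import *
x,y=well(.049,-.04)
rows([(.6645,.088,.2),(.6,y,.2),(x,y,.2)],174.3)
E
```

```text
t 22.20 grasp [0.6644 0.0882 0.1768] phi 90.0 w 0.306 F [ 0.3 -0.7  0.2]
[[-0.0, 0.0, -0.46], [-0.0, 0.0, -0.46], [-0.25, -0.7, -0.0], [-0.19, -0.72, -0.0], [-0.12, -0.73, -0.0], [-0.06, -0.74, -0.0], [0.34, -0.59, -0.0], [0.39, -0.56, -0.0]] [-1.0, -1.0, -1.0, -1.0, -1.0, -1.0, -1.0, -1.0]
[[0.44, -0.53, -0.0], [0.49, -0.49, -0.0], [0.53, -0.44, -0.0], [0.56, -0.39, -0.0], [0.59, -0.34, -0.0], [0.62, -0.29, -0.0], [0.0, 0.0, 0.0], [0.0, 0.0, 0.0]] [-1.0, -1.0, -1.0, -1.0, -1.0, -1.0, -1.0, -1.0]
[[0.0, 0.0, 0.0]] [-0.86]
```

>>> drive_tool(gripper=[-1,-1,-1,-1,-1,-1,-1,-1], translation=[[0,0,-0.5],[0,0,-0.5],[-0.25,-0.7,0],[-0.2,-0.7,0],[-0.1,-0.75,0],[-0.05,-0.75,0],[0.35,-0.6,0],[0.4,-0.55,0]], twist=[-1,-1,-1,-1,-1,-1,-1,-1])

```text
t: 23.0
tool_pos: [0.5643, 0.0519, 0.3559]
eef_rot: [0.421, 0.907, 0.0, 0.0]
force: [-0.2, -0.3, 0.3]
gripper_width: 0.312
```

>>> drive_tool(gripper=[-1,-1,-1,-1,-1,-1,-1,-1], translation=[[0.45,-0.55,0],[0.5,-0.5,0],[0.55,-0.45,0],[0.55,-0.4,0],[0.6,-0.35,0],[0.6,-0.3,0],[0,0,0],[0,0,0]], twist=[-1,-1,-1,-1,-1,-1,-1,-1])

```text
t: 23.8
tool_pos: [0.4603, 0.0515, 0.3561]
eef_rot: [0.085, 0.996, 0.0, 0.001]
force: [0.3, 0.9, -0.5]
gripper_width: 0.31
```

>>> drive_tool(gripper=[-1,-1], translation=[[0,0,0],[0,0,0]], twist=[-0.85,0])

```text
t: 24.0
tool_pos: [0.4606, 0.0514, 0.3558]
eef_rot: [0.05, 0.999, 0.0, 0.001]
force: [0.1, -0.5, -0.7]
gripper_width: 0.312
```

```bash
python3 - <<'E'
from h import *
plan(*well(.049,-.04),.087,174.3)
s=bot.snapshot("scene");overlay(s,"scene",T0,YAW,5,(200,350,205,335),"pics/o_s3.png")
E
```

```text
t 24.00 grasp [0.4608 0.0514 0.2008] phi 174.3 w 0.312 F [ 0.1 -0.5 -0.7]
twist -0.01 units now-axes [-0.07  0.01  4.55] after-turn axes [-0.07  0.01  4.55]
```

View pics/o_s3.png

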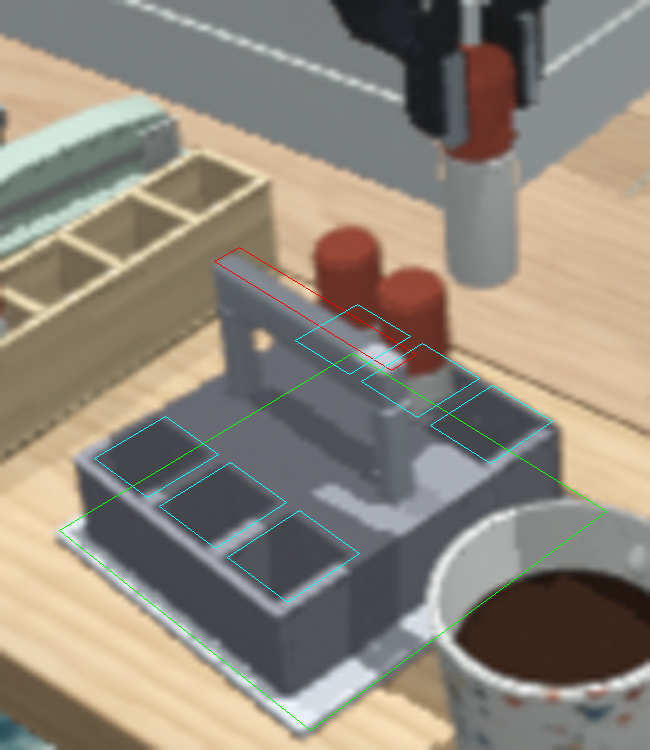

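>>> drive_tool(gripper=[-1,-1,-1,-1,-1,-1,-1,-1], translation=[[-0.07,0,0.3],[0,0,0.7],[0,0,0.7],[0,0,0.7],[0,0,0.6],[0,0,0.6],[0,0,0.5],[0,0,0.4]], twist=[0,0,0,0,0,0,0,0])

```text
t: 24.85
tool_pos: [0.4626, 0.0513, 0.2416]
eef_rot: [0.051, 0.999, 0.0, 0.0]
force: [-3.7, 7.2, 27.9]
gripper_width: 0.309
```

>>> drive_tool(gripper=[-1,-0.1,-0.1,-0.1,-0.1,-0.1,-0.1,-0.1], translation=[[0,0,0],[0,0,0],[0,0,0],[0,0,-0.8],[0,0,-1],[0,0,-1],[0,0,-1],[0,0,0]], twist=[0,0,0,0,0,0,0,0])

```text
t: 25.65
tool_pos: [0.4631, 0.0512, 0.3412]
eef_rot: [0.05, 0.999, 0.0, 0.004]
force: [0.8, 1.3, 0.4]
gripper_width: 0.45
```

```bash
python3 - <<'E'
from h import *
rows([(.6657,.133,.15)],90)
print(at_z("top",[[203,285]],.09))
s=bot.snapshot("scene");crop(s,200,350,205,335,5,"pics/p4.png")
E
```

```text
t 25.65 grasp [0.4642 0.0512 0.1862] phi 174.2 w 0.45 F [0.8 1.3 0.4]
[[-0.7, 0.37, 0.14], [-0.66, 0.43, 0.14], [-0.62, 0.49, 0.14], [-0.58, 0.54, 0.14], [-0.53, 0.59, 0.14], [-0.48, 0.63, 0.14], [-0.42, 0.67, 0.14], [-0.36, 0.7, 0.14]] [1.0, 1.0, 1.0, 1.0, 1.0, 1.0, 1.0, 1.0]
[[-0.3, 0.73, 0.14], [-0.23, 0.75, 0.14], [-0.17, 0.77, 0.14], [0.0, 0.0, 0.0], [0.0, 0.0, 0.0], [0.0, 0.0, 0.0], [0.0, 0.0, 0.0], [0.0, 0.0, 0.0]] [1.0, 1.0, 1.0, 1.0, 1.0, 1.0, 1.0, 1.0]
[[0.0, 0.0, 0.0]] [0.84]
[[0.34231945 0.14515533 0.09      ]]
```

View pics/p4.png

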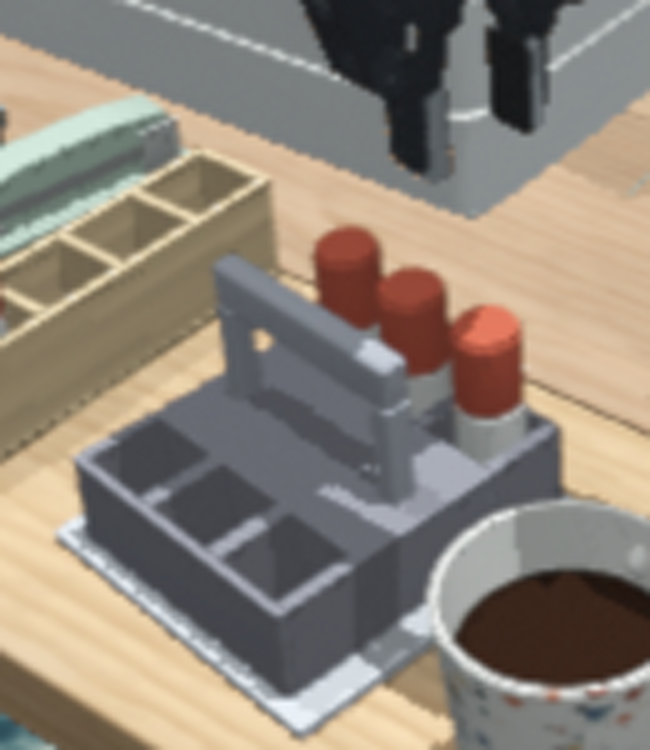

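>>> drive_tool(gripper=[0.2,0.2,0.2,0.2,0.2,0.2,0.2,0.2], translation=[[-0.7,0.35,0.1],[-0.65,0.45,0.1],[-0.6,0.5,0.1],[-0.6,0.55,0.15],[-0.55,0.6,0.15],[-0.5,0.65,0.15],[-0.4,0.65,0.15],[-0.35,0.7,0.15]], twist=[1,1,1,1,1,1,1,1])

```text
t: 26.5
tool_pos: [0.6098, 0.1119, 0.3089]
eef_rot: [0.391, 0.921, -0.001, -0.001]
force: [-0.4, -0.7, 0.2]
gripper_width: 0.603
```

>>> drive_tool(gripper=[0.2,0.2,0.2,0.2,0.2,0.2,0.2,0.2], translation=[[-0.3,0.75,0.15],[-0.25,0.75,0.15],[-0.15,0.75,0.15],[0,0,0],[0,0,0],[0,0,0],[0,0,0],[0,0,0]], twist=[1,1,1,1,1,1,1,1])

```text
t: 27.3
tool_pos: [0.6639, 0.1338, 0.2977]
eef_rot: [0.682, 0.731, -0.001, -0.001]
force: [-0.1, 0.5, 0.1]
gripper_width: 0.601
```

>>> drive_tool(gripper=[0.2,0.2], translation=[[0,0,0],[0,0,0]], twist=[0.85,0])

```text
t: 27.5
tool_pos: [0.6639, 0.1338, 0.2979]
eef_rot: [0.707, 0.707, -0.001, -0.001]
force: [-1.0, -0.8, -0.4]
gripper_width: 0.602
```

```bash
python3 - <<'E'
from h import *
plan(.6657,.133,.083,90)
s=bot.snapshot("scene");crop(s,180,350,160,360,4,"pics/s_b7.png")
E
```

```text
t 27.50 grasp [0.6635 0.1337 0.1429] phi 89.9 w 0.602 F [-1.  -0.8 -0.4]
twist -0.01 units now-axes [-0.03  0.09  2.4 ] after-turn axes [-0.03  0.09  2.4 ]
```

View pics/s_b7.png

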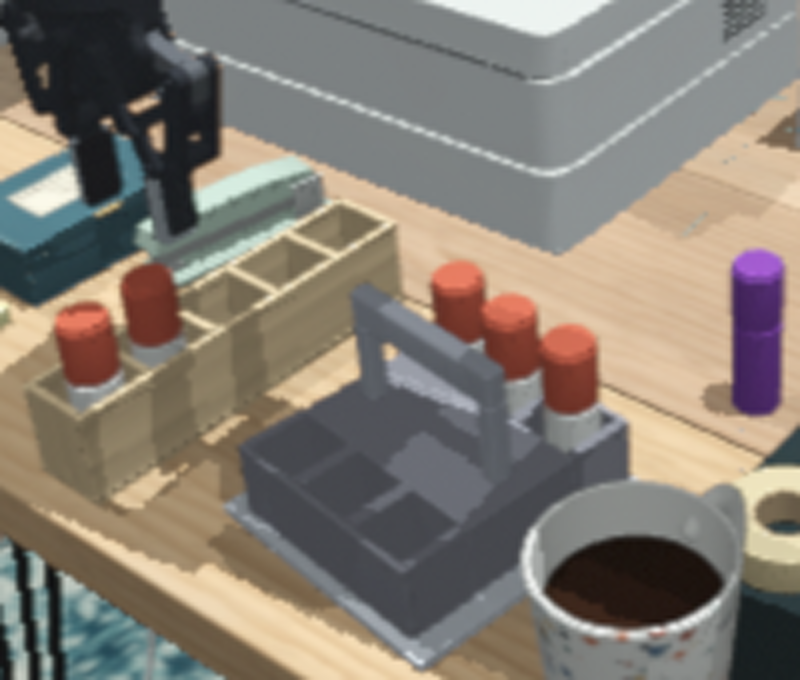

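>>> drive_tool(gripper=[0.2,0.2,0.2,0.2,0.2,0.2,0.2], translation=[[0,0.1,0],[0,0,0.5],[0,0,0.6],[0,0,0.6],[0,0,0.5],[0,0,0.2],[0,0,0]], twist=[0,0,0,0,0,0,0])

```text
t: 28.25
tool_pos: [0.6663, 0.1338, 0.2382]
eef_rot: [0.707, 0.707, -0.001, -0.001]
force: [0.0, -0.2, -0.3]
gripper_width: 0.6
```

>>> drive_tool(gripper=[-1,-1,-1,-1,-1,-1,-1,-1], translation=[[0,0,0],[0,0,0],[0,0,0],[0,0,0],[0,0,-0.6],[0,0,-1],[0,0,-1],[0,0,-1]], twist=[0,0,0,0,0,0,0,0])

```text
t: 29.05
tool_pos: [0.6664, 0.1338, 0.3317]
eef_rot: [0.707, 0.707, 0.0, 0.0]
force: [-0.6, -0.4, -0.0]
gripper_width: 0.31
```

```bash
python3 - <<'E'
from h import *
x,y=well(-.049,-.04)
rows([(.6645,.133,.2),(x,y,.2)],174.3)
s=bot.snapshot("scene");crop(s,180,350,160,360,4,"pics/s_b8.png")
E
```

```text
t 29.05 grasp [0.6664 0.1338 0.1767] phi 90.0 w 0.31 F [-0.6 -0.4 -0. ]
[[-0.02, -0.04, -0.47], [-0.01, -0.04, -0.47], [0.18, -0.68, -0.0], [0.24, -0.66, -0.0], [0.29, -0.64, -0.0], [0.35, -0.61, -0.0], [0.4, -0.58, -0.0], [0.45, -0.54, -0.0]] [-1.0, -1.0, -1.0, -1.0, -1.0, -1.0, -1.0, -1.0]
[[0.49, -0.5, -0.0], [0.53, -0.45, -0.0], [0.57, -0.4, -0.0], [0.61, -0.35, -0.0], [0.63, -0.3, -0.0], [0.0, 0.0, 0.0], [0.0, 0.0, 0.0], [0.0, 0.0, 0.0]] [-1.0, -1.0, -1.0, -1.0, -1.0, -1.0, -1.0, -1.0]
[[0.0, 0.0, 0.0]] [-0.86]
```

View pics/s_b8.png

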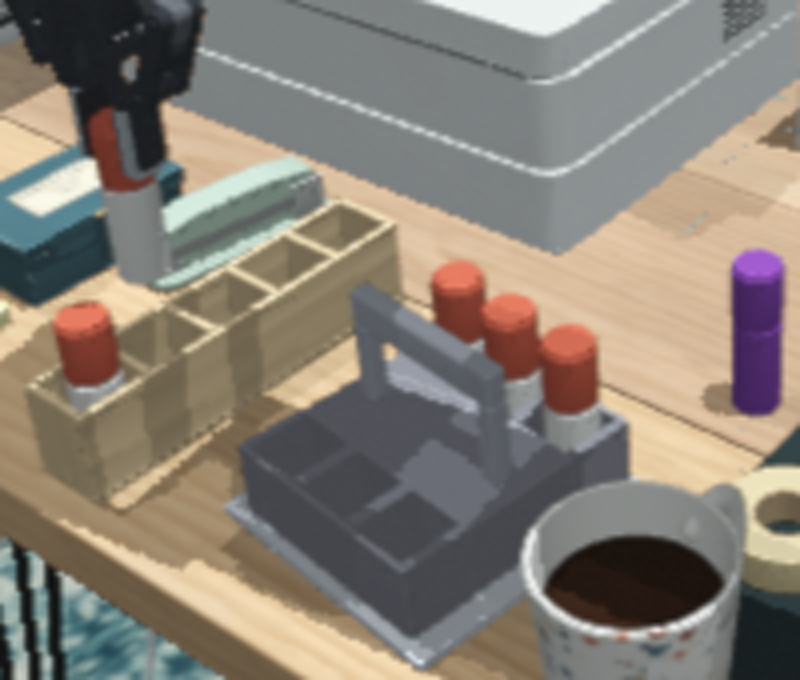

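>>> drive_tool(gripper=[-1,-1,-1,-1,-1,-1,-1,-1], translation=[[0,0,-0.5],[0,0,-0.5],[0.2,-0.7,0],[0.25,-0.65,0],[0.3,-0.65,0],[0.35,-0.6,0],[0.4,-0.6,0],[0.45,-0.55,0]], twist=[-1,-1,-1,-1,-1,-1,-1,-1])

```text
t: 29.9
tool_pos: [0.5594, 0.1432, 0.3554]
eef_rot: [0.421, 0.907, 0.0, 0.0]
force: [0.2, 0.5, -0.2]
gripper_width: 0.31
```

>>> drive_tool(gripper=[-1,-1,-1,-1,-1,-1,-1,-1], translation=[[0.5,-0.5,0],[0.55,-0.45,0],[0.55,-0.4,0],[0.6,-0.35,0],[0.6,-0.3,0],[0,0,0],[0,0,0],[0,0,0]], twist=[-1,-1,-1,-1,-1,-1,-1,-1])

```text
t: 30.7
tool_pos: [0.4737, 0.1501, 0.3556]
eef_rot: [0.085, 0.996, 0.0, 0.001]
force: [0.1, 0.0, 0.4]
gripper_width: 0.312
```

>>> drive_tool(gripper=[-1,-1], translation=[[0,0,0],[0,0,0]], twist=[-0.85,0])

```text
t: 30.9
tool_pos: [0.4738, 0.1501, 0.3554]
eef_rot: [0.05, 0.999, 0.0, 0.0]
force: [0.6, -0.2, 0.2]
gripper_width: 0.31
```

```bash
python3 - <<'E'
from h import *
plan(*well(-.049,-.04),.088,174.3)
s=bot.snapshot("scene");overlay(s,"scene",T0,YAW,5,(200,350,205,335),"pics/o_s4.png")
E
```

```text
t 30.90 grasp [0.474  0.1501 0.2004] phi 174.3 w 0.31 F [ 0.6 -0.2  0.2]
twist -0.01 units now-axes [ 0.06 -0.05  4.49] after-turn axes [ 0.06 -0.05  4.49]
```

View pics/o_s4.png

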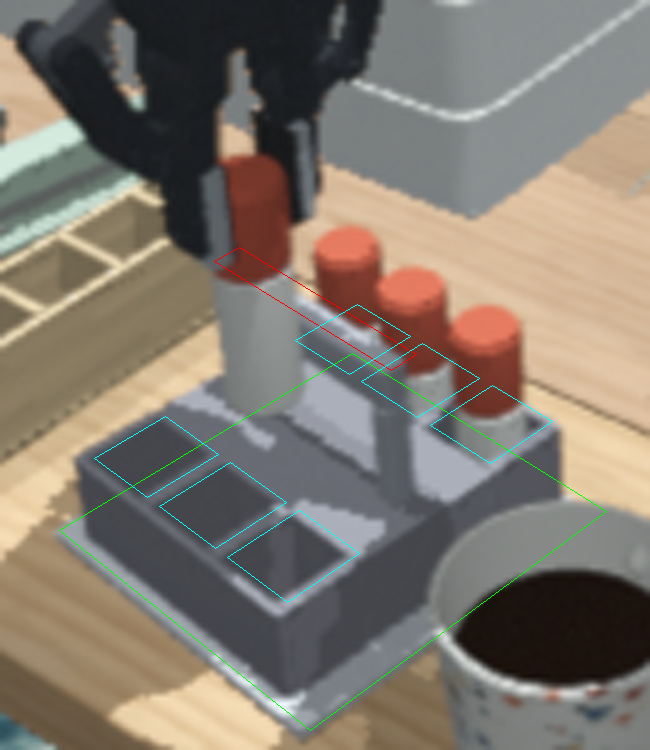

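>>> drive_tool(gripper=[-1,-1,-1,-1,-1,-1,-1,-1], translation=[[0.08,-0.05,0.3],[0,0,0.7],[0,0,0.7],[0,0,0.7],[0,0,0.6],[0,0,0.6],[0,0,0.5],[0,0,0.35]], twist=[0,0,0,0,0,0,0,0])

```text
t: 31.75
tool_pos: [0.4717, 0.149, 0.2424]
eef_rot: [0.051, 0.999, -0.0, -0.0]
force: [-0.2, -1.0, -0.1]
gripper_width: 0.308
```

>>> drive_tool(gripper=[-1,-0.1,-0.1,-0.1,-0.1,-0.1,-0.1,-0.1], translation=[[0,0,0],[0,0,0],[0,0,0],[0,0,-0.8],[0,0,-1],[0,0,-1],[0,0,-1],[0,0,0]], twist=[0,0,0,0,0,0,0,0])

```text
t: 32.55
tool_pos: [0.4723, 0.1492, 0.3428]
eef_rot: [0.05, 0.999, 0.001, 0.004]
force: [0.9, 0.4, 0.2]
gripper_width: 0.45
```

```bash
python3 - <<'E'
from h import *
rows([(.6645,.172,.15)],90)
s=bot.snapshot("scene");crop(s,200,350,205,335,5,"pics/p5.png")
E
```

```text
t 32.55 grasp [0.4734 0.1495 0.1878] phi 174.2 w 0.45 F [0.9 0.4 0.2]
[[-0.68, 0.15, 0.14], [-0.67, 0.21, 0.14], [-0.65, 0.27, 0.14], [-0.62, 0.32, 0.14], [-0.59, 0.38, 0.14], [-0.55, 0.43, 0.14], [-0.52, 0.47, 0.14], [-0.47, 0.51, 0.14]] [1.0, 1.0, 1.0, 1.0, 1.0, 1.0, 1.0, 1.0]
[[-0.43, 0.55, 0.14], [-0.38, 0.59, 0.14], [-0.32, 0.62, 0.14], [0.0, 0.0, 0.0], [0.0, 0.0, 0.0], [0.0, 0.0, 0.0], [0.0, 0.0, 0.0], [0.0, 0.0, 0.0]] [1.0, 1.0, 1.0, 1.0, 1.0, 1.0, 1.0, 1.0]
[[0.0, 0.0, 0.0]] [0.85]
```

View pics/p5.png

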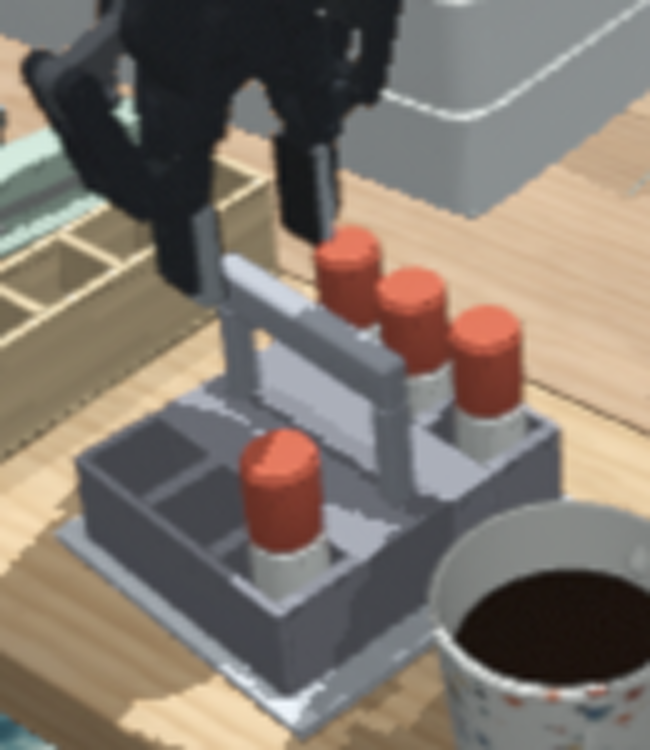

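>>> drive_tool(gripper=[0.2,0.2,0.2,0.2,0.2,0.2,0.2,0.2], translation=[[-0.7,0.15,0.1],[-0.65,0.2,0.1],[-0.65,0.25,0.15],[-0.6,0.3,0.15],[-0.6,0.4,0.15],[-0.55,0.45,0.15],[-0.5,0.45,0.15],[-0.45,0.5,0.15]], twist=[1,1,1,1,1,1,1,1])

```text
t: 33.4
tool_pos: [0.6099, 0.1653, 0.309]
eef_rot: [0.391, 0.921, -0.001, -0.001]
force: [0.4, 0.5, -0.4]
gripper_width: 0.6
```

>>> drive_tool(gripper=[0.2,0.2,0.2,0.2,0.2,0.2,0.2,0.2], translation=[[-0.45,0.55,0.15],[-0.4,0.6,0.15],[-0.3,0.6,0.15],[0,0,0],[0,0,0],[0,0,0],[0,0,0],[0,0,0]], twist=[1,1,1,1,1,1,1,1])

```text
t: 34.2
tool_pos: [0.6615, 0.1708, 0.2978]
eef_rot: [0.682, 0.731, -0.001, -0.001]
force: [0.7, -0.4, -0.8]
gripper_width: 0.6
```

>>> drive_tool(gripper=[0.2,0.2], translation=[[0,0,0],[0,0,0]], twist=[0.85,0])

```text
t: 34.4
tool_pos: [0.6615, 0.1707, 0.298]
eef_rot: [0.707, 0.707, -0.001, -0.001]
force: [0.2, -1.0, -1.4]
gripper_width: 0.599
```

```bash
python3 - <<'E'
from h import *
plan(.664,.1722,.083,90)
s=bot.snapshot("scene");crop(s,180,350,140,340,4,"pics/s_b9.png")
E
```

```text
t 34.40 grasp [0.6611 0.1707 0.143 ] phi 89.9 w 0.599 F [ 0.2 -1.  -1.4]
twist -0.01 units now-axes [0.06 0.12 2.4 ] after-turn axes [0.06 0.12 2.4 ]
```

View pics/s_b9.png

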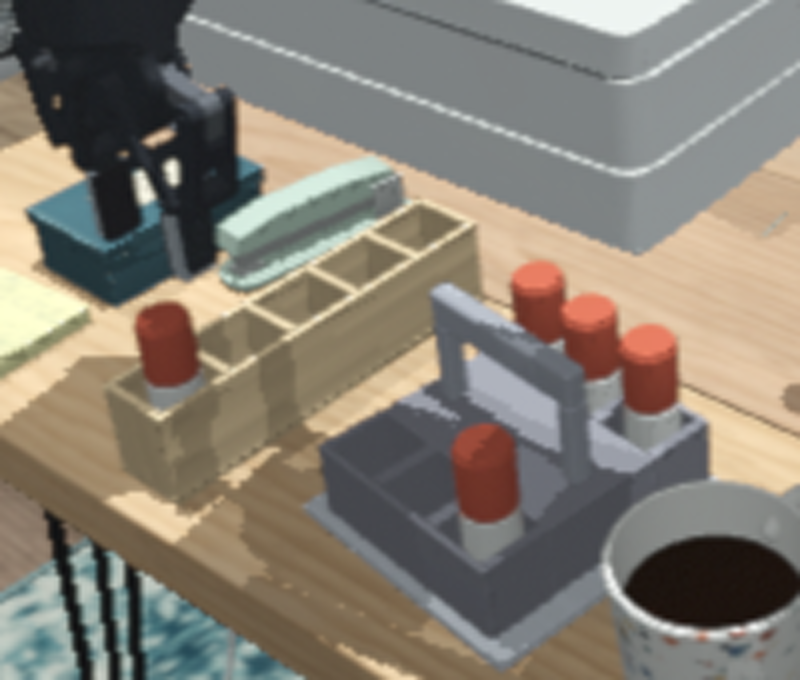

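>>> drive_tool(gripper=[0.2,0.2,0.2,0.2,0.2,0.2,0.2], translation=[[0.07,0.12,0],[0,0,0.5],[0,0,0.6],[0,0,0.6],[0,0,0.5],[0,0,0.2],[0,0,0]], twist=[0,0,0,0,0,0,0])

```text
t: 35.15
tool_pos: [0.6645, 0.1725, 0.2381]
eef_rot: [0.707, 0.707, -0.001, -0.001]
force: [-0.2, 0.5, 0.0]
gripper_width: 0.601
```

>>> drive_tool(gripper=[-1,-1,-1,-1,-1,-1,-1,-1], translation=[[0,0,0],[0,0,0],[0,0,0],[0,0,0],[0,0,-0.6],[0,0,-1],[0,0,-1],[0,0,-1]], twist=[0,0,0,0,0,0,0,0])

```text
t: 35.95
tool_pos: [0.6645, 0.1725, 0.3318]
eef_rot: [0.707, 0.707, 0.0, 0.0]
force: [0.5, -0.5, -0.6]
gripper_width: 0.311
```

```bash
python3 - <<'E'
from h import *
x,y=well(-.049,.04)
rows([(.6645,.172,.2),(x,y,.2)],174.3)
s=bot.snapshot("scene");crop(s,180,350,140,340,4,"pics/s_b10.png")
E
```

```text
t 35.95 grasp [0.6646 0.1725 0.1768] phi 90.0 w 0.311 F [ 0.5 -0.5 -0.6]
[[-0.01, -0.0, -0.46], [-0.01, -0.0, -0.46], [-0.06, -0.66, -0.0], [-0.0, -0.67, -0.0], [0.05, -0.66, -0.0], [0.11, -0.66, -0.0], [0.17, -0.65, -0.0], [0.22, -0.63, -0.0]] [-1.0, -1.0, -1.0, -1.0, -1.0, -1.0, -1.0, -1.0]
[[0.28, -0.61, -0.0], [0.0, 0.0, 0.0], [0.0, 0.0, 0.0], [0.0, 0.0, 0.0], [0.0, 0.0, 0.0], [0.0, 0.0, 0.0], [0.0, 0.0, 0.0], [0.0, 0.0, 0.0]] [-1.0, -1.0, -1.0, -1.0, -1.0, -1.0, -1.0, -1.0]
[[0.0, 0.0, 0.0]] [-0.86]
```

View pics/s_b10.png

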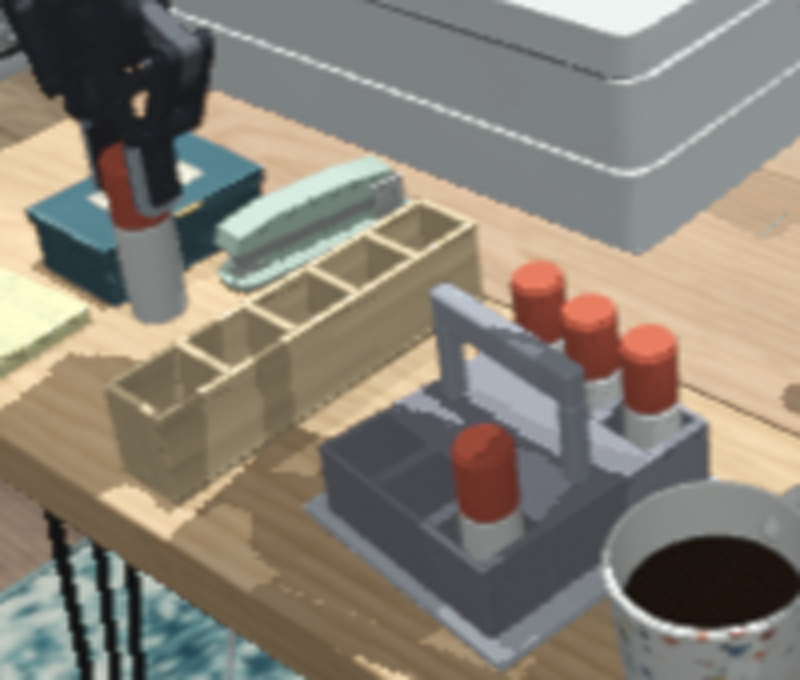

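>>> drive_tool(gripper=[-1,-1,-1,-1,-1,-1,-1,-1], translation=[[0,0,-0.5],[0,0,-0.5],[-0.05,-0.65,0],[0,-0.65,0],[0.05,-0.65,0],[0.1,-0.65,0],[0.15,-0.65,0],[0.2,-0.65,0]], twist=[-1,-1,-1,-1,-1,-1,-1,-1])

```text
t: 36.8
tool_pos: [0.5688, 0.145, 0.3554]
eef_rot: [0.421, 0.907, 0.0, 0.0]
force: [-0.1, 0.1, -0.2]
gripper_width: 0.315
```

>>> drive_tool(gripper=[-1,-1,-1,-1,-1,-1,-1,-1], translation=[[0.3,-0.6,0],[0,0,0],[0,0,0],[0,0,0],[0,0,0],[0,0,0],[0,0,0],[0,0,0]], twist=[-1,-1,-1,-1,-1,-1,-1,-1])

```text
t: 37.6
tool_pos: [0.5531, 0.1413, 0.3555]
eef_rot: [0.086, 0.996, 0.0, 0.0]
force: [-0.6, -0.5, -0.3]
gripper_width: 0.31
```

>>> drive_tool(gripper=[-1,-1], translation=[[0,0,0],[0,0,0]], twist=[-0.85,0])

```text
t: 37.8
tool_pos: [0.5531, 0.1413, 0.3554]
eef_rot: [0.05, 0.999, 0.0, 0.0]
force: [0.3, 0.0, 0.2]
gripper_width: 0.308
```

```bash
python3 - <<'E'
from h import *
plan(*well(-.049,.04),.088,174.3)
s=bot.snapshot("scene");overlay(s,"scene",T0,YAW,5,(200,350,205,335),"pics/o_s5.png")
E
```

```text
t 37.80 grasp [0.5533 0.1413 0.2004] phi 174.3 w 0.308 F [0.3 0.  0.2]
twist -0.01 units now-axes [ 0.05 -0.02  4.49] after-turn axes [ 0.05 -0.02  4.49]
```

View pics/o_s5.png

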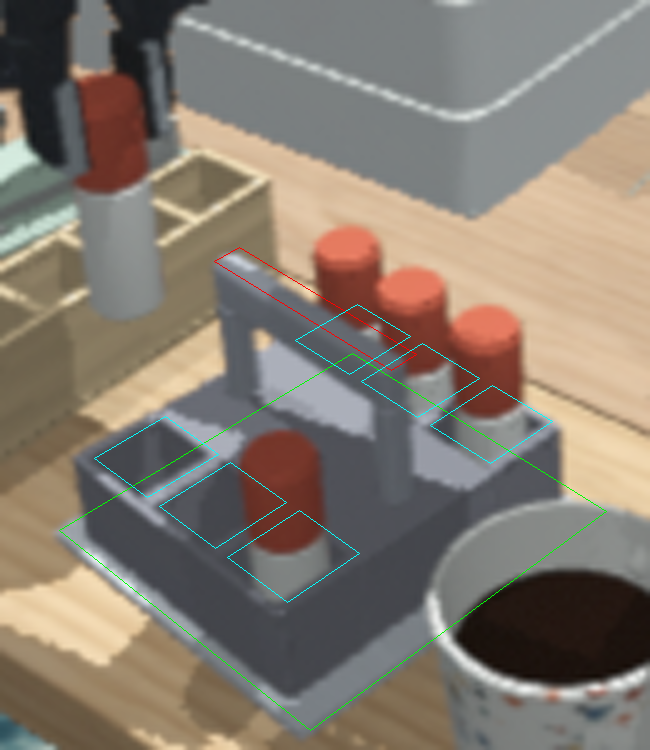

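>>> drive_tool(gripper=[-1,-1,-1,-1,-1,-1,-1,-1], translation=[[0.05,0,0.3],[0,0,0.7],[0,0,0.7],[0,0,0.7],[0,0,0.6],[0,0,0.6],[0,0,0.5],[0,0,0.35]], twist=[0,0,0,0,0,0,0,0])

```text
t: 38.65
tool_pos: [0.552, 0.1414, 0.2422]
eef_rot: [0.051, 0.999, -0.0, -0.0]
force: [0.4, 0.0, 0.8]
gripper_width: 0.311
```

>>> drive_tool(gripper=[-1,-0.1,-0.1,-0.1,-0.1,-0.1,-0.1,-0.1], translation=[[0,0,0],[0,0,0],[0,0,0],[0,0,-0.8],[0,0,-1],[0,0,-1],[0,0,-1],[0,0,-0.5]], twist=[0,0,0,0,0,0,0,0])

```text
t: 39.45
tool_pos: [0.5521, 0.1415, 0.354]
eef_rot: [0.05, 0.999, 0.0, 0.002]
force: [0.2, 0.8, 1.6]
gripper_width: 0.454
```

```bash
python3 - <<'E'
from h import *
plan(*T0,.104,174.3)
s=bot.snapshot("scene");overlay(s,"scene",T0,YAW,5,(200,350,205,335),"pics/p6.png")
t=bot.snapshot("top");overlay(t,"top",T0,YAW,5,(130,280,180,310),"pics/p6t.png")
E
```

```text
t 39.45 grasp [0.5527 0.1416 0.199 ] phi 174.2 w 0.454 F [0.2 0.8 1.6]
twist -0.01 units now-axes [ 1.64 -1.99  3.79] after-turn axes [ 1.64 -1.99  3.79]
```

View pics/p6.png

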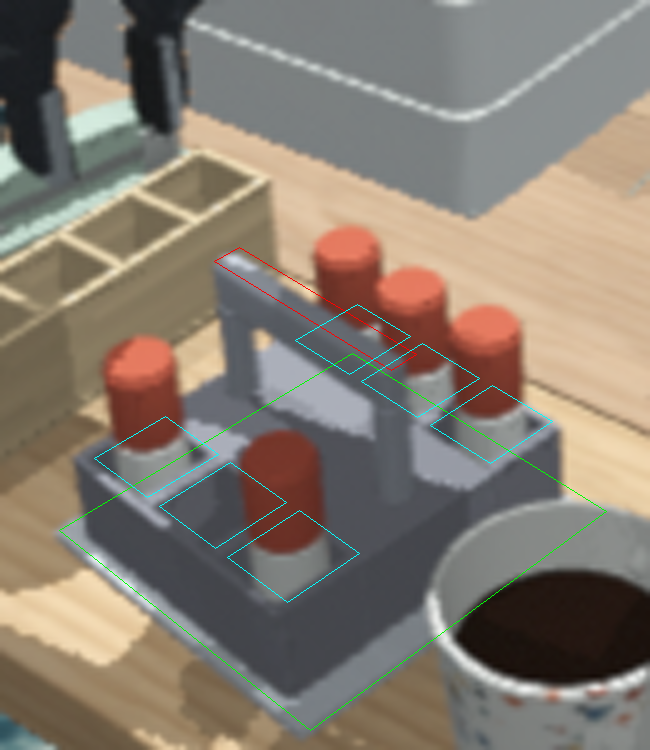

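View pics/p6t.png

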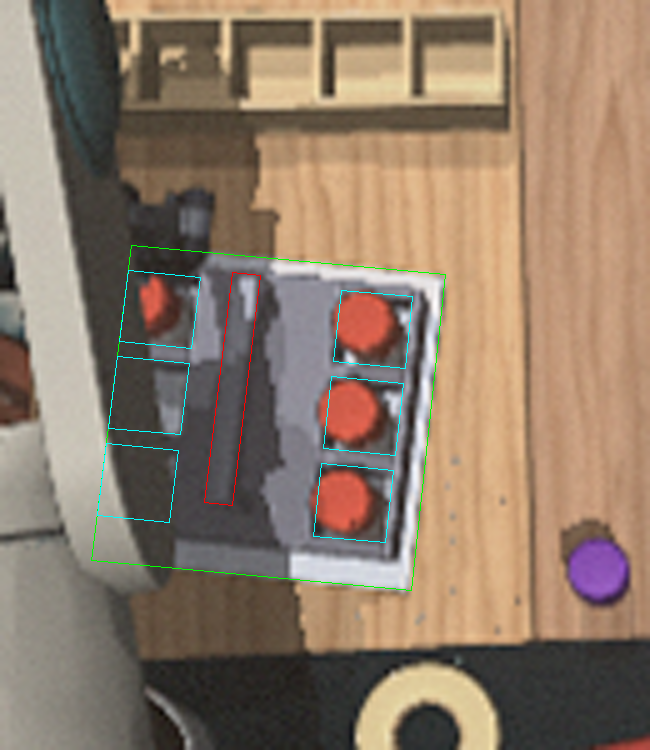

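>>> drive_tool(gripper=[-0.4,-0.4,-0.4,-0.4,-0.4,-0.4,-0.4], translation=[[0.55,-0.65,0],[0.55,-0.65,0],[0.55,-0.7,0],[0,0,0.6],[0,0,0.7],[0,0,0.7],[0,0,0]], twist=[0,0,0,0,0,0,0], newtons=80)

```text
t: 40.25
tool_pos: [0.5052, 0.096, 0.2963]
eef_rot: [0.05, 0.999, -0.001, -0.004]
force: [-0.3, -0.0, -0.6]
gripper_width: 0.296
```

```bash
python3 - <<'E'
from h import *
plan(*T0,.099,174.3)
s=bot.snapshot("scene");crop(s,180,350,195,345,5,"pics/h1.png")
E
```

```text
t 40.25 grasp [0.5041 0.0959 0.1413] phi 174.2 w 0.296 F [-0.3 -0.  -0.6]
twist -0.01 units now-axes [-0.14  0.03  1.69] after-turn axes [-0.14  0.03  1.69]
```

View pics/h1.png

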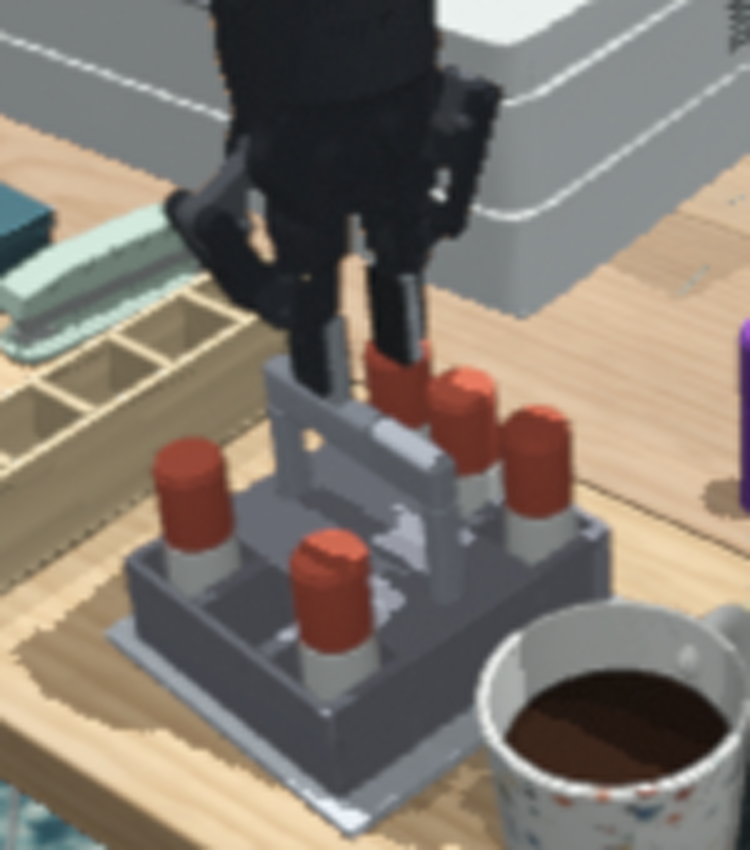

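>>> drive_tool(gripper=[-0.4,-0.4,-0.4,-0.4,-0.4,-0.4], translation=[[-0.12,0,0.2],[0,0,0.4],[0,0,0.4],[0,0,0.4],[0,0,0.25],[0,0,0]], twist=[0,0,0,0,0,0])

```text
t: 40.9
tool_pos: [0.5086, 0.0955, 0.2583]
eef_rot: [0.05, 0.999, -0.0, -0.001]
force: [0.2, -0.2, 0.2]
gripper_width: 0.294
```

```bash
python3 - <<'E'
from h import *
plan(*T0,.099,174.3)
s=bot.snapshot("scene");crop(s,180,350,195,345,5,"pics/h2.png")
E
```

```text
t 40.90 grasp [0.5083 0.0954 0.1033] phi 174.2 w 0.294 F [ 0.2 -0.2  0.2]
twist -0.01 units now-axes [0.04 0.03 0.17] after-turn axes [0.04 0.03 0.17]
```

View pics/h2.png

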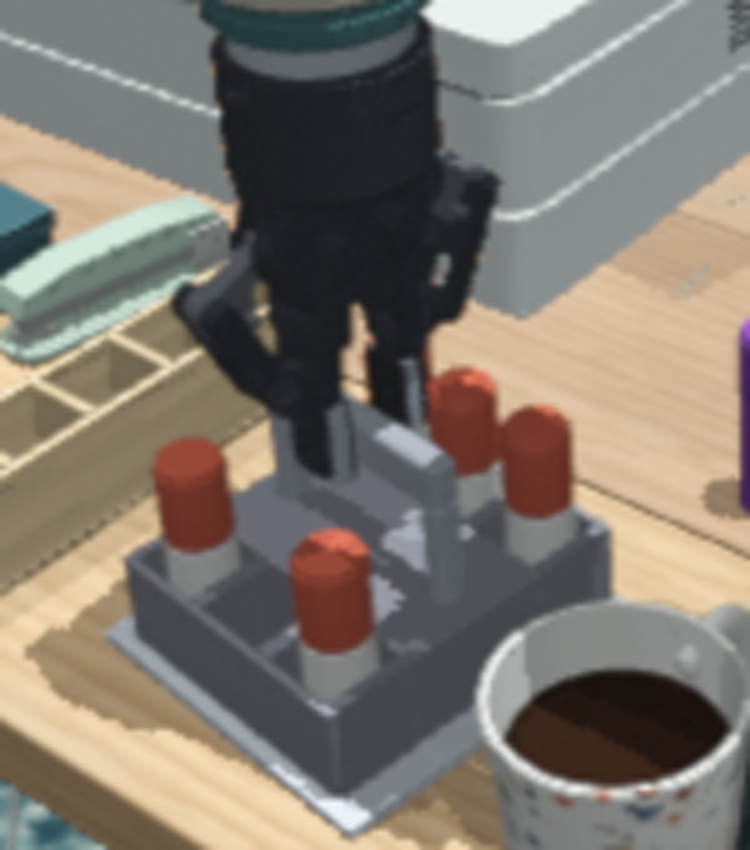

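>>> drive_tool(gripper=[-0.4,-0.4,-1,-1,-1,-1,-1,-1], translation=[[0,0,0.15],[0,0,0],[0,0,0],[0,0,0],[0,0,0],[0,0,0],[0,0,0],[0,0,0]], twist=[0,0,0,0,0,0,0,0])

```text
t: 41.75
tool_pos: [0.509, 0.0957, 0.2564]
eef_rot: [0.05, 0.999, 0.0, 0.0]
force: [-0.4, 1.7, 4.3]
gripper_width: 0.124
```

>>> drive_tool(gripper=[-1,-1,-1,-1,-1], translation=[[0,0,-0.2],[0,0,-0.3],[0,0,-0.4],[0,0,-0.3],[0,0,0]], twist=[0,0,0,0,0])

```text
t: 42.25
tool_pos: [0.5092, 0.0955, 0.2876]
eef_rot: [0.05, 0.999, 0.0, 0.001]
force: [0.9, -0.6, -6.0]
gripper_width: 0.122
```

```bash
python3 - <<'E'
from h import *
plan(*T0,.099,174.3)
s=bot.snapshot("scene");crop(s,180,350,195,345,5,"pics/h3.png")
E
```

```text
t 42.25 grasp [0.5097 0.0956 0.1326] phi 174.2 w 0.122 F [ 0.9 -0.6 -6. ]
twist -0.01 units now-axes [0.1  0.02 1.34] after-turn axes [0.1  0.02 1.34]
```

View pics/h3.png

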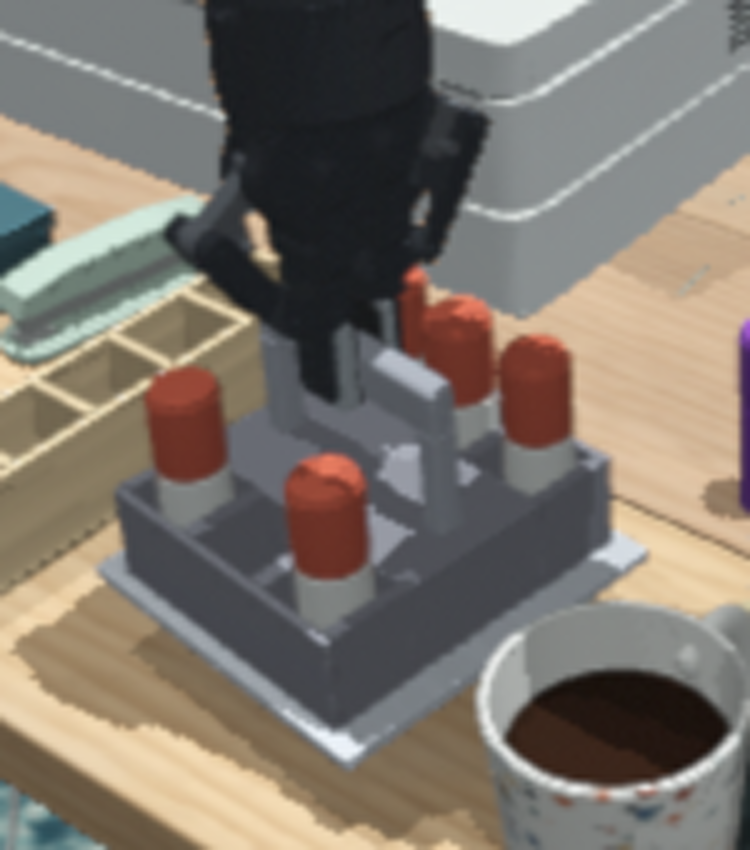

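```bash
cat >> h.py <<'E'
def rackov(im,n,T,yaw,s,box,fn):
    r0,r1,c0,c1=box
    c=np.cos(yaw);sn=np.sin(yaw)
    W=lambda L:np.array([[T[0]+c*x-sn*y,T[1]+sn*x+c*y,z] for x,y,z in L])
    big=cv2.resize(im[r0:r1,c0:c1,::-1],None,fx=s,fy=s,interpolation=cv2.INTER_CUBIC)
    def poly(L,col,cl=True):
        p=((proj(n,W(L))+.5-[c0,r0])*s).astype(np.int32)
        cv2.polylines(big,[p.reshape(-1,1,2)],cl,col,1)
    q=lambda a,b,z,x=0,y=0:[(x-a,y-b,z),(x+a,y-b,z),(x+a,y+b,z),(x-a,y+b,z)]
    poly(q(.08,.087,.148),(0,255,0))
    poly([(-.08,-.067,.148),(.074,-.067,.148),(.074,.067,.148),(-.08,.067,.148)],(0,0,255))
    poly([(-.08,-.087,0),(-.08,.087,0),(-.08,.087,.148)],(0,255,0),False)
    for z in(.04,.076,.112):
        for sg in(1,-1): poly([(-.08,sg*.067,z),(.074,sg*.067,z)],(255,255,0),False)
    cv2.imwrite(fn,big)
E
python3 - <<'E'
from h import *
t=cv2.imread("pics/top0.png")[:,:,::-1];s=cv2.imread("pics/scene0.png")[:,:,::-1]
T=(.4771,-.3788);y=-1.527
rackov(t,"top",T,y,7,(168,272,393,503),"pics/r_t.png")
rackov(s,"scene",T,y,7,(140,240,350,460),"pics/r_s.png")
E
```

```text
(no output)
```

View pics/r_t.png

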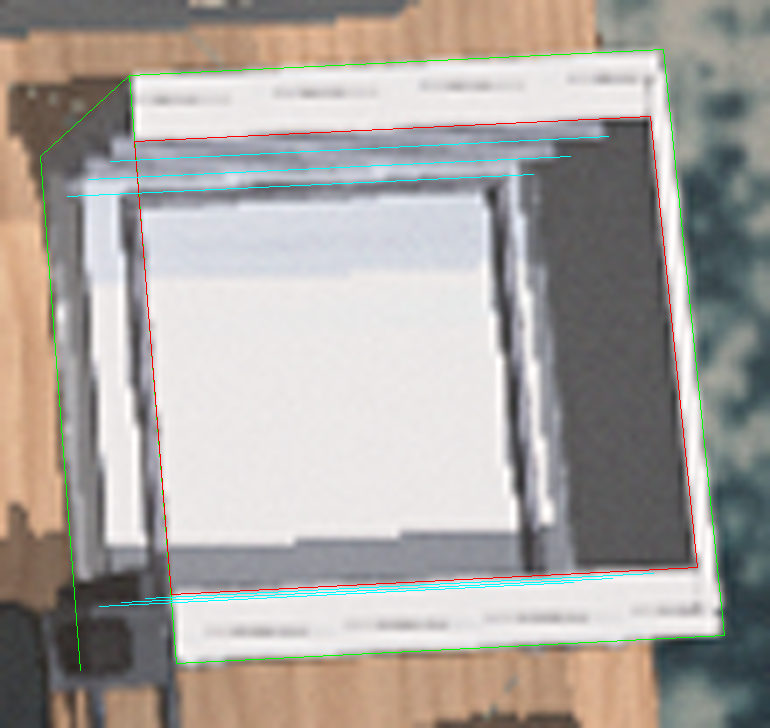

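View pics/r_s.png

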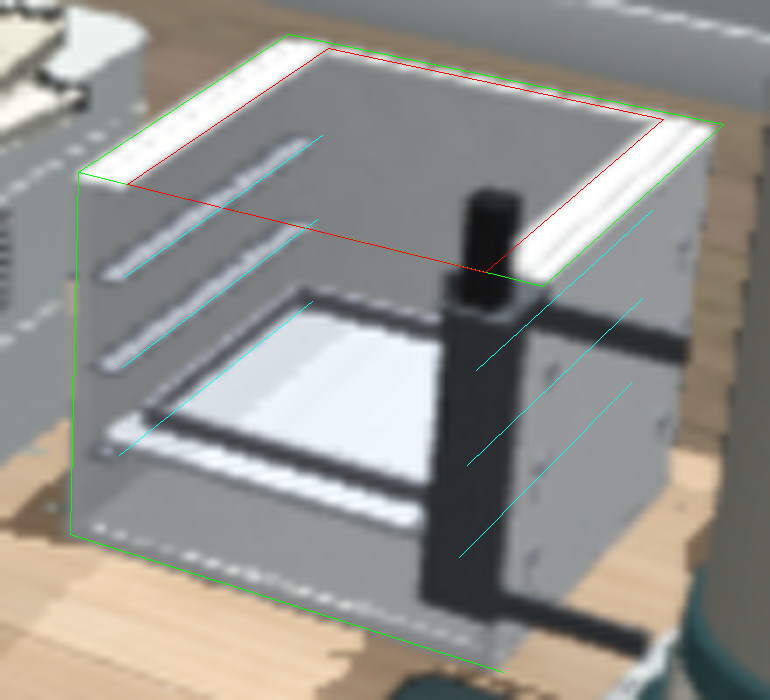

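```bash
python3 - <<'E'
from h import *
rows([(.509,.0956,.245),(.4705,-.189,.245)],-177.6,step=.8)
E
```

```text
t 42.30 grasp [0.5093 0.0955 0.1317] phi 174.2 w 0.124 F [-0.5  0.3 -6.6]
[[0.0, 0.0, -0.57], [0.0, 0.0, -0.57], [0.0, 0.0, -0.57], [0.0, 0.0, -0.57], [0.0, 0.0, -0.57], [0.0, 0.0, -0.57], [0.0, 0.0, -0.57], [0.0, 0.0, -0.57]] [-1.0, -0.63, 0.0, 0.0, 0.0, 0.0, 0.0, 0.0]
[[0.11, -0.6, -0.0], [0.11, -0.6, -0.0], [0.11, -0.6, -0.0], [0.11, -0.6, -0.0], [0.11, -0.6, -0.0], [0.11, -0.6, -0.0], [0.11, -0.6, -0.0], [0.11, -0.6, -0.0]] [0.0, 0.0, 0.0, 0.0, 0.0, 0.0, 0.0, 0.0]
[[0.11, -0.6, -0.0], [0.11, -0.6, -0.0], [0.11, -0.6, -0.0], [0.11, -0.6, -0.0], [0.11, -0.6, -0.0], [0.11, -0.6, -0.0], [0.11, -0.6, -0.0], [0.11, -0.6, -0.0]] [0.0, 0.0, 0.0, 0.0, 0.0, 0.0, 0.0, 0.0]
[[0.11, -0.6, -0.0], [0.11, -0.6, -0.0], [0.11, -0.6, -0.0]] [0.0, 0.0, 0.0]
```

>>> drive_tool(gripper=[-1,-1,-1,-1,-1,-1,-1,-1], translation=[[0,0,-0.4],[0,0,-0.6],[0,0,-0.6],[0,0,-0.6],[0,0,-0.6],[0,0,-0.6],[0,0,-0.6],[0,0,-0.55]], twist=[0,0,0,-0.4,-0.4,-0.4,-0.4,0])

```text
t: 43.1
tool_pos: [0.5088, 0.0956, 0.4007]
eef_rot: [-0.02, 1.0, -0.0, 0.0]
force: [0.3, -0.3, -7.9]
gripper_width: 0.125
```

>>> drive_tool(gripper=[-1,-1,-1,-1,-1,-1,-1,-1], translation=[[0.1,-0.3,0],[0.1,-0.6,0],[0.1,-0.6,0],[0.1,-0.6,0],[0.1,-0.6,0],[0.1,-0.6,0],[0.1,-0.6,0],[0.1,-0.6,0]], twist=[0,0,0,0,0,0,0,0])

```text
t: 43.9
tool_pos: [0.4929, -0.0194, 0.3991]
eef_rot: [-0.019, 1.0, -0.0, -0.0]
force: [1.0, 0.0, -6.6]
gripper_width: 0.121
```

>>> drive_tool(gripper=[-1,-1,-1,-1,-1,-1,-1,-1], translation=[[0.1,-0.6,0],[0.1,-0.6,0],[0.1,-0.6,0],[0.1,-0.6,0],[0.1,-0.6,0],[0.1,-0.6,0],[0.1,-0.6,0],[0.1,-0.3,0]], twist=[0,0,0,0,0,0,0,0])

```text
t: 44.7
tool_pos: [0.477, -0.1327, 0.3991]
eef_rot: [-0.018, 1.0, -0.0, -0.0]
force: [-0.0, 1.0, -7.3]
gripper_width: 0.126
```

```bash
python3 - <<'E'
from h import *
plan(.4705,-.189,.181,-177.6)
s=bot.snapshot("scene");cv2.imwrite("pics/c1.png",s[:,:,::-1])
E
```

```text
t 44.70 grasp [ 0.4769 -0.1328  0.2441] phi -177.9 w 0.126 F [-0.   1.  -7.3]
twist -0.06 units now-axes [ 0.34 -2.24  2.53] after-turn axes [ 0.35 -2.24  2.53]
```

View pics/c1.png

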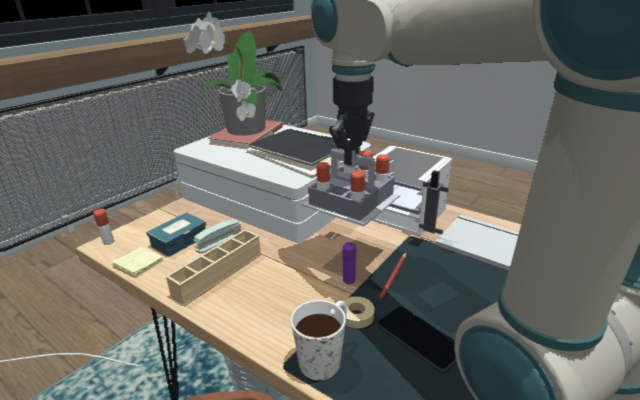

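>>> drive_tool(gripper=[-1,-1,-1,-1,-1,-1,-1], translation=[[0.07,-0.3,0],[0.07,-0.5,0],[0.07,-0.5,0],[0.07,-0.5,0],[0.06,-0.3,0],[0,-0.15,0],[0,0,0]], twist=[-0.06,0,0,0,0,0,0])

```text
t: 45.45
tool_pos: [0.4717, -0.1878, 0.3996]
eef_rot: [-0.022, 1.0, 0.0, -0.0]
force: [0.1, 0.5, -6.7]
gripper_width: 0.125
```

>>> drive_tool(gripper=[-1,-1,-1,-1,-1,-1,-1], translation=[[0,0,0.3],[0,0,0.5],[0,0,0.5],[0,0,0.5],[0,0,0.4],[0,0,0.2],[0,0,0]], twist=[0,0,0,0,0,0,0])

```text
t: 46.15
tool_pos: [0.4716, -0.1873, 0.3387]
eef_rot: [-0.022, 1.0, 0.0, -0.001]
force: [0.2, -0.4, -6.2]
gripper_width: 0.122
```

```bash
python3 - <<'E'
from h import *
plan(.4705,-.189,.181,-177.6)
s=bot.snapshot("scene");crop(s,110,270,320,470,5,"pics/c2.png")
t=bot.snapshot("top");crop(t,150,290,330,510,4,"pics/c2t.png")
E
```

```text
t 46.15 grasp [ 0.4713 -0.1872  0.1837] phi -177.5 w 0.122 F [ 0.2 -0.4 -6.2]
twist 0.03 units now-axes [ 0.04 -0.07  0.11] after-turn axes [ 0.04 -0.07  0.11]
```

View pics/c2.png

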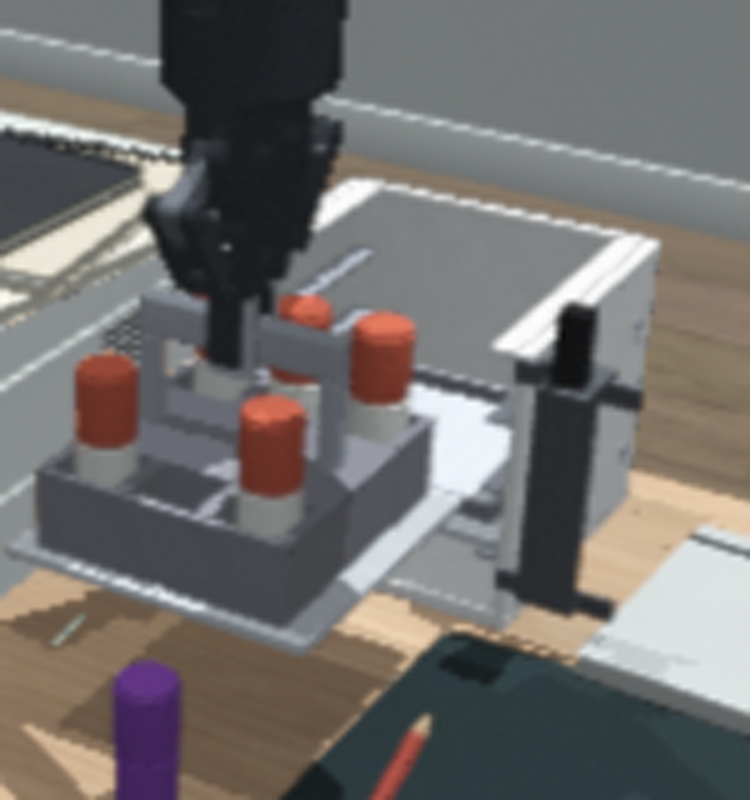

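View pics/c2t.png

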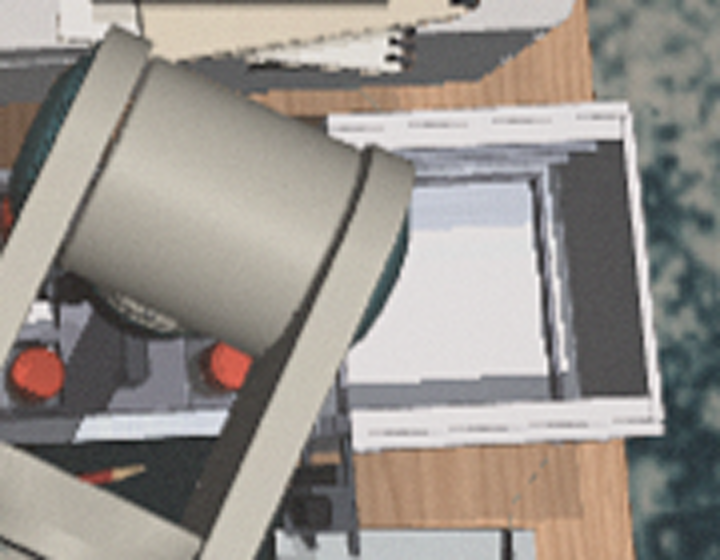

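```bash
cat >> h.py <<'E'
def trayov(im,n,T,yaw,z0,s,box,fn,rack=True):
    r0,r1,c0,c1=box
    big=cv2.resize(im[r0:r1,c0:c1,::-1],None,fx=s,fy=s,interpolation=cv2.INTER_CUBIC)
    def poly(L,col,T,yaw):
        c=np.cos(yaw);sn=np.sin(yaw)
        w=np.array([[T[0]+c*x-sn*y,T[1]+sn*x+c*y,z] for x,y,z in L])
        p=((proj(n,w)+.5-[c0,r0])*s).astype(np.int32)
        cv2.polylines(big,[p.reshape(-1,1,2)],True,col,1)
    q=lambda a,b,z,x=0,y=0:[(x-a,y-b,z),(x+a,y-b,z),(x+a,y+b,z),(x-a,y+b,z)]
    poly(q(.075,.075,z0+.006),(0,255,0),T,yaw);poly(q(.075,.075,z0),(0,255,0),T,yaw);poly(q(.006,.05,z0+.108),(0,0,255),T,yaw)
    poly(q(.062+.0,.062,z0+.046),(255,255,0),T,yaw) if 0 else None
    if rack: poly(q(.08,.087,.148),(255,0,255),(.4771,-.3788),-1.527)
    cv2.imwrite(fn,big)
E
python3 - <<'E'
from h import *
s=bot.snapshot("scene");trayov(s,"scene",(.4713-.0017,-.1872),-1.527,.0823,5,(110,270,320,470),"pics/c3.png")
t=bot.snapshot("top");trayov(t,"top",(.4713-.0017,-.1872),-1.527,.0823,5,(170,290,320,460),"pics/c3t.png")
E
```

```text
(no output)
```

View pics/c3.png

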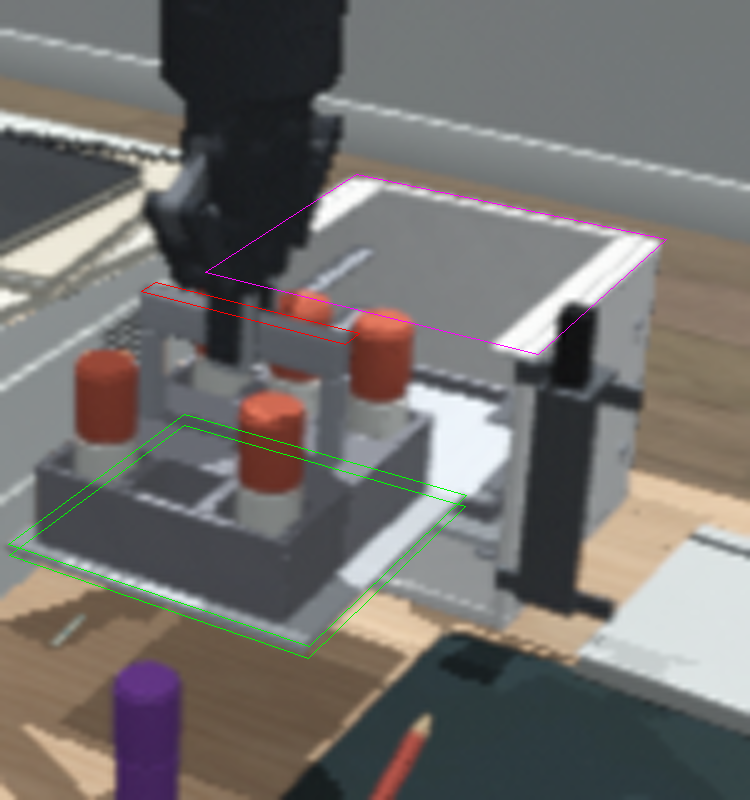

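View pics/c3t.png

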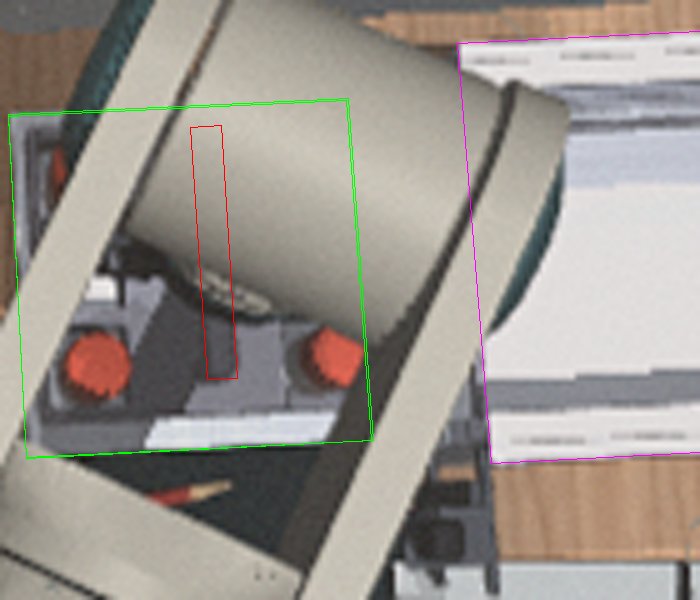

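>>> drive_tool(gripper=[-1,-1,-1,-1,-1,-1,-1], translation=[[0.04,-0.2,0],[0,-0.4,0],[0,-0.4,0],[0,-0.4,0],[0,-0.4,0],[0,-0.4,0],[0,0,0]], twist=[0,0,0,0,0,0,0])

```text
t: 47.05
tool_pos: [0.473, -0.2438, 0.3396]
eef_rot: [-0.021, 1.0, -0.0, -0.0]
force: [0.2, 1.0, -6.1]
gripper_width: 0.125
```

```bash
python3 - <<'E'
from h import *
plan(.4788,-.3778,.184,-177.5)
s=bot.snapshot("scene");crop(s,110,270,320,470,5,"pics/c4.png")
E
```

```text
t 47.05 grasp [ 0.4729 -0.2438  0.1846] phi -177.6 w 0.125 F [ 0.2  1.  -6.1]
twist -0.01 units now-axes [-0.01 -5.36  0.02] after-turn axes [-0.   -5.36  0.02]
```

View pics/c4.png

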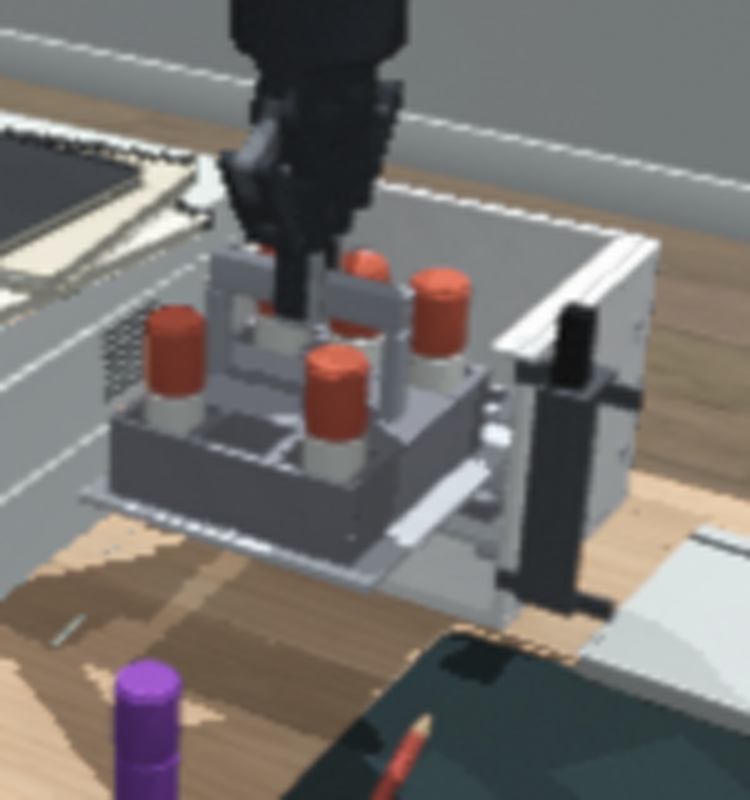

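>>> drive_tool(gripper=[-1,-1,-1,-1,-1,-1,-1], translation=[[0,-0.3,0],[0,-0.4,0],[0,-0.4,0],[0,-0.4,0],[0,-0.4,0],[0,-0.4,0],[0,-0.1,0]], twist=[0,0,0,0,0,0,0])

```text
t: 47.8
tool_pos: [0.4756, -0.3036, 0.3396]
eef_rot: [-0.022, 1.0, -0.0, -0.0]
force: [-0.0, 0.9, -6.0]
gripper_width: 0.121
```

```bash
python3 - <<'E'
from h import *
plan(.4788,-.3778,.184,-177.5)
E
```

```text
t 47.80 grasp [ 0.4756 -0.3036  0.1846] phi -177.5 w 0.121 F [-0.   0.9 -6. ]
twist -0.01 units now-axes [ 0.   -2.97  0.02] after-turn axes [ 0.   -2.97  0.02]
```

>>> drive_tool(gripper=[-1,-1,-1,-1,-1,-1,-1,-1], translation=[[0,-0.3,0],[0,-0.4,0],[0,-0.4,0],[0,-0.4,0],[0,-0.4,0],[0,-0.3,0],[0,-0.2,0],[0,-0.1,0]], twist=[0,0,0,0,0,0,0,0])

```text
t: 48.6
tool_pos: [0.4785, -0.3653, 0.3396]
eef_rot: [-0.022, 1.0, 0.0, -0.0]
force: [0.3, 0.3, -7.4]
gripper_width: 0.12
```

```bash
python3 - <<'E'
from h import *
plan(.4788,-.3778,.1775,-177.5)
s=bot.snapshot("scene");crop(s,110,270,320,470,5,"pics/c5.png")
t=bot.snapshot("top");crop(t,150,290,370,510,5,"pics/c5t.png")
E
```

```text
t 48.60 grasp [ 0.4785 -0.3653  0.1846] phi -177.5 w 0.12 F [ 0.3  0.3 -7.4]
twist 0.00 units now-axes [ 0.01 -0.5   0.28] after-turn axes [ 0.01 -0.5   0.28]
```

View pics/c5.png

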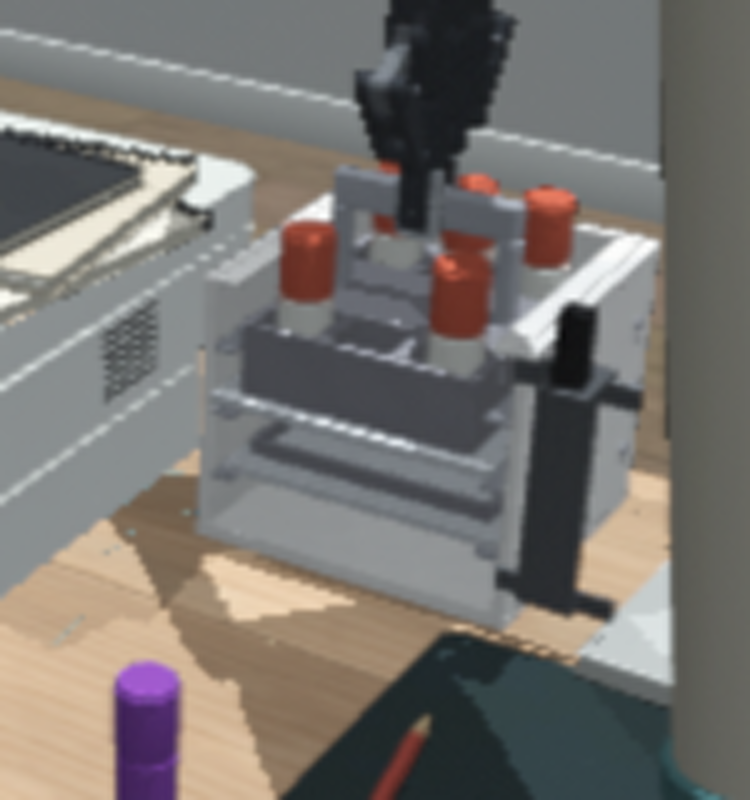

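View pics/c5t.png

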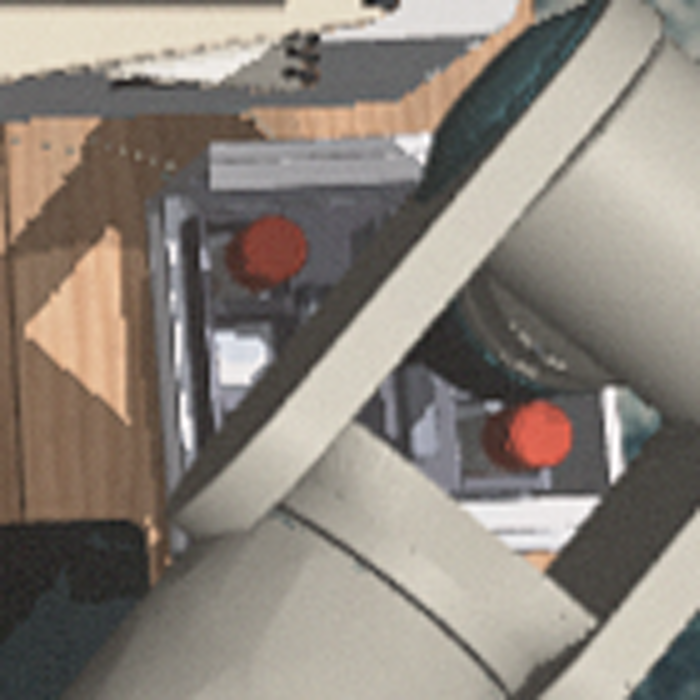

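>>> drive_tool(gripper=[-1,-1,-1,-1,-1], translation=[[0,-0.15,0],[0,-0.15,0],[0,-0.1,0],[0,-0.08,0],[0,0,0]], twist=[0,0,0,0,0])

```text
t: 49.2
tool_pos: [0.479, -0.377, 0.3397]
eef_rot: [-0.022, 1.0, -0.0, 0.0]
force: [-0.0, 0.2, -6.4]
gripper_width: 0.125
```

>>> drive_tool(gripper=[-1,-1,-1,-1], translation=[[0,0,0.1],[0,0,0.1],[0,0,0.05],[0,0,0]], twist=[0,0,0,0])

```text
t: 49.6
tool_pos: [0.479, -0.3766, 0.333]
eef_rot: [-0.022, 1.0, 0.0, -0.0]
force: [-0.3, 0.2, -7.2]
gripper_width: 0.12
```

```bash
python3 - <<'E'
from h import *
plan(.4788,-.3778,.1775,-177.5)
E
```

```text
t 49.60 grasp [ 0.4789 -0.3766  0.178 ] phi -177.5 w 0.12 F [-0.3  0.2 -7.2]
twist 0.01 units now-axes [ 0.01 -0.05  0.02] after-turn axes [ 0.01 -0.05  0.02]
```

>>> drive_tool(gripper=[-1,-1,-1], translation=[[0,0,0.05],[0,0,0.05],[0,0,0]], twist=[0,0,0])

```text
t: 49.9
tool_pos: [0.479, -0.3766, 0.3324]
eef_rot: [-0.022, 1.0, -0.0, 0.0]
force: [-2.9, 4.4, 2.7]
gripper_width: 0.122
```

>>> drive_tool(gripper=[-1,-1], translation=[[0,0,0.05],[0,0,0]], twist=[0,0])

```text
t: 50.1
tool_pos: [0.4789, -0.3766, 0.3324]
eef_rot: [-0.022, 1.0, -0.001, 0.001]
force: [-6.5, 6.2, 7.4]
gripper_width: 0.122
```

>>> drive_tool(gripper=[-1,-1,-0.4,-0.4,-0.4,-0.4], translation=[[0,-0.06,-0.05],[0,0,0],[0,0,0],[0,0,0],[0,0,0],[0,0,-0.3]], twist=[0,0,0,0,0,0])

```text
t: 50.7
tool_pos: [0.479, -0.3783, 0.3377]
eef_rot: [-0.022, 1.0, 0.0, -0.001]
force: [0.1, -0.6, 0.5]
gripper_width: 0.303
```

>>> drive_tool(gripper=[-0.4,-0.4,-0.4,-0.4,-0.4], translation=[[0,0,-0.4],[0,0,-0.6],[0,0,-0.8],[0,0,-0.8],[0,0,0]], twist=[0,0,0,0,0])

```text
t: 51.2
tool_pos: [0.4791, -0.3782, 0.4086]
eef_rot: [-0.022, 1.0, -0.003, 0.003]
force: [0.6, -0.6, 0.1]
gripper_width: 0.302
```

```bash
python3 - <<'E'
from h import *
rows([(.42,-.30,.25),(.357,-.2754,.25)],-177.5)
Y=-1.527;c,s_=np.cos(Y),np.sin(Y)
s=bot.snapshot("scene");trayov(s,"scene",(.4771,-.3778),Y,.076,5,(110,270,320,470),"pics/d1.png")
t=bot.snapshot("top");trayov(t,"top",(.4771,-.3778),Y,.076,5,(150,290,370,510),"pics/d1t.png")
E
```

```text
t 51.20 grasp [ 0.48   -0.3791  0.2536] phi -177.5 w 0.302 F [ 0.6 -0.6  0.1]
[[0.45, 0.65, 0.02], [0.45, 0.65, 0.02], [0.45, 0.65, 0.02], [0.45, 0.65, 0.02], [0.45, 0.65, 0.02], [0.62, 0.27, -0.01], [0.62, 0.27, -0.01], [0.62, 0.27, -0.01]] [0.01, 0.0, 0.0, 0.0, 0.0, 0.0, 0.0, 0.0]
[[0.62, 0.27, -0.01]] [0.0]
```

View pics/d1.png

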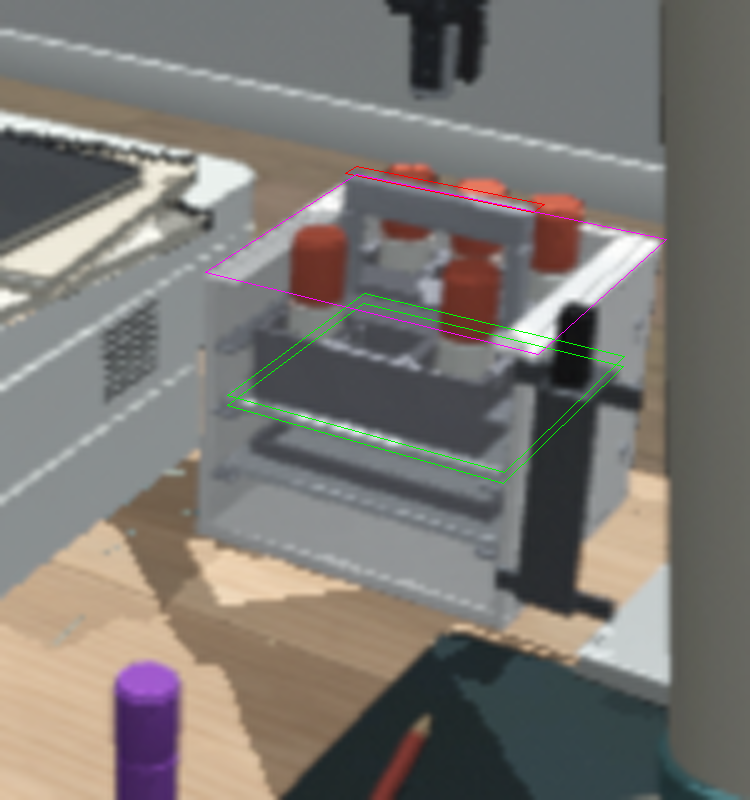

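View pics/d1t.png

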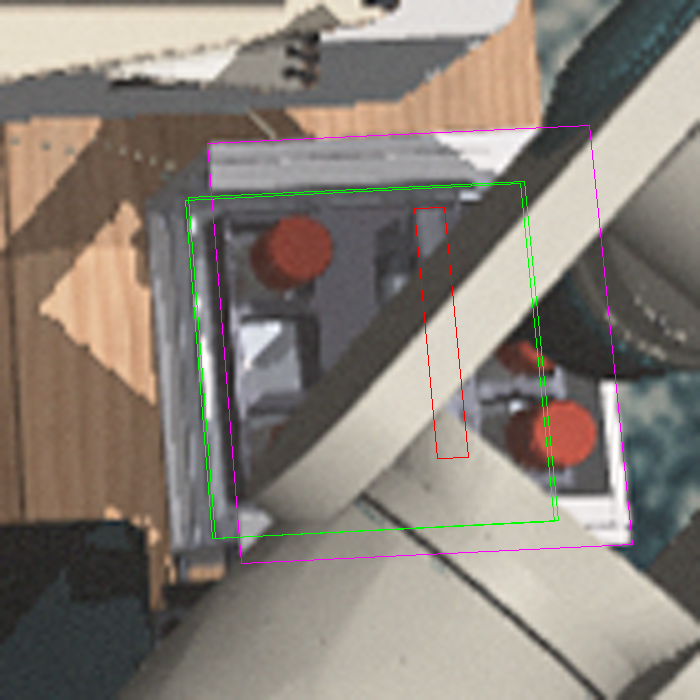

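>>> drive_tool(gripper=[-0.4,-0.4,-0.4,0.2,0.2,0.2,0.2,0.2], translation=[[0.45,0.65,0],[0.45,0.65,0],[0.45,0.65,0],[0.45,0.65,0],[0.45,0.65,0],[0.6,0.3,0],[0.6,0.3,0],[0.6,0.3,0]], twist=[0,0,0,0,0,0,0,0])

```text
t: 52.1
tool_pos: [0.3727, -0.2786, 0.4021]
eef_rot: [-0.022, 1.0, 0.001, -0.001]
force: [0.3, -0.2, 0.9]
gripper_width: 0.599
```

>>> drive_tool(gripper=[0.2,0.2,0.2], translation=[[0.6,0.25,0],[0,0,0],[0,0,0]], twist=[0,0,0], newtons=40)

```text
t: 52.4
tool_pos: [0.3582, -0.2735, 0.4029]
eef_rot: [-0.022, 1.0, 0.0, -0.0]
force: [0.8, -1.0, -0.8]
gripper_width: 0.599
```

```bash
python3 - <<'E'
from h import *
plan(.3565,-.2754,.176,-177.5)
s=bot.snapshot("scene");crop(s,110,270,320,470,5,"pics/e1.png")
E
```

```text
t 52.40 grasp [ 0.3581 -0.2735  0.2479] phi -177.5 w 0.599 F [ 0.8 -1.  -0.8]
twist 0.00 units now-axes [ 0.07 -0.08  2.87] after-turn axes [ 0.07 -0.08  2.87]
```

View pics/e1.png

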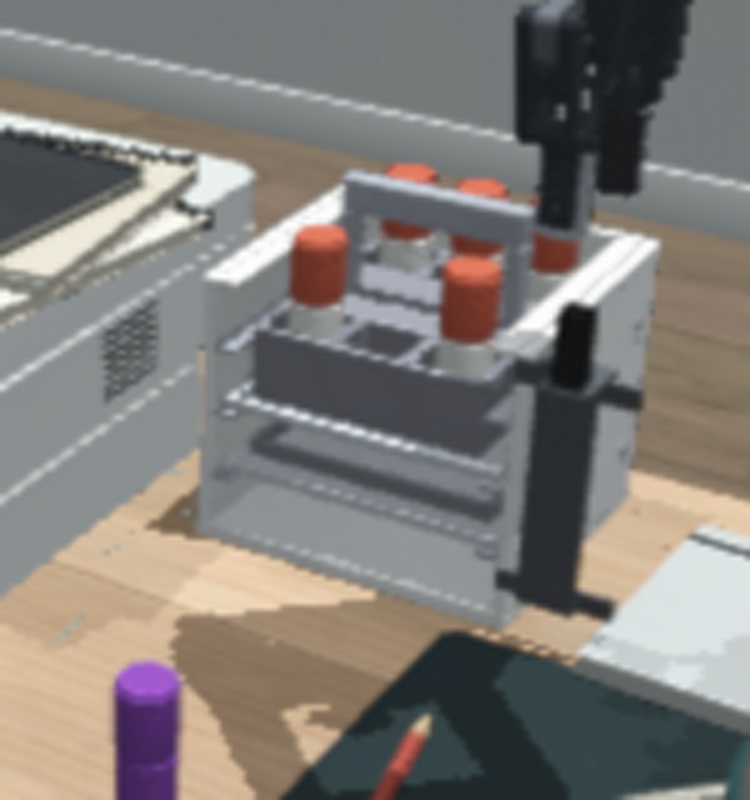

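>>> drive_tool(gripper=[0.2,0.2,0.2,0.2,0.2,0.2,0.2], translation=[[0.07,-0.08,0],[0,0,0.6],[0,0,0.7],[0,0,0.7],[0,0,0.5],[0,0,0.3],[0,0,0]], twist=[0,0,0,0,0,0,0])

```text
t: 53.15
tool_pos: [0.3565, -0.2756, 0.3325]
eef_rot: [-0.022, 1.0, 0.001, -0.001]
force: [-0.8, 1.6, 0.2]
gripper_width: 0.599
```

>>> drive_tool(gripper=[-1,-1,-1,-1,-1], translation=[[0,0,0],[0,0,0],[0,0,0],[0,0,0],[0,0,0]], twist=[0,0,0,0,0])

```text
t: 53.65
tool_pos: [0.3566, -0.2754, 0.3344]
eef_rot: [-0.022, 1.0, -0.0, 0.001]
force: [-0.3, 3.7, 6.7]
gripper_width: 0.155
```

>>> drive_tool(gripper=[-1,-1,-1,-1,-1,-1], translation=[[-0.3,0,0],[-0.3,0,0],[-0.3,0,0],[-0.3,0,0],[-0.26,0,0],[0,0,0]], twist=[0,0,0,0,0,0])

```text
t: 54.25
tool_pos: [0.393, -0.2739, 0.3344]
eef_rot: [-0.022, 1.0, -0.0, -0.001]
force: [-6.0, 3.0, 8.0]
gripper_width: 0.152
```

```bash
python3 - <<'E'
from h import *
plan(.3923,-.2740,.176,-177.5)
s=bot.snapshot("scene");crop(s,110,270,320,470,5,"pics/e2.png")
E
```

```text
t 54.25 grasp [ 0.3928 -0.274   0.1794] phi -177.5 w 0.152 F [-6.  3.  8.]
twist 0.01 units now-axes [0.02 0.   0.14] after-turn axes [0.02 0.   0.14]
```

View pics/e2.png

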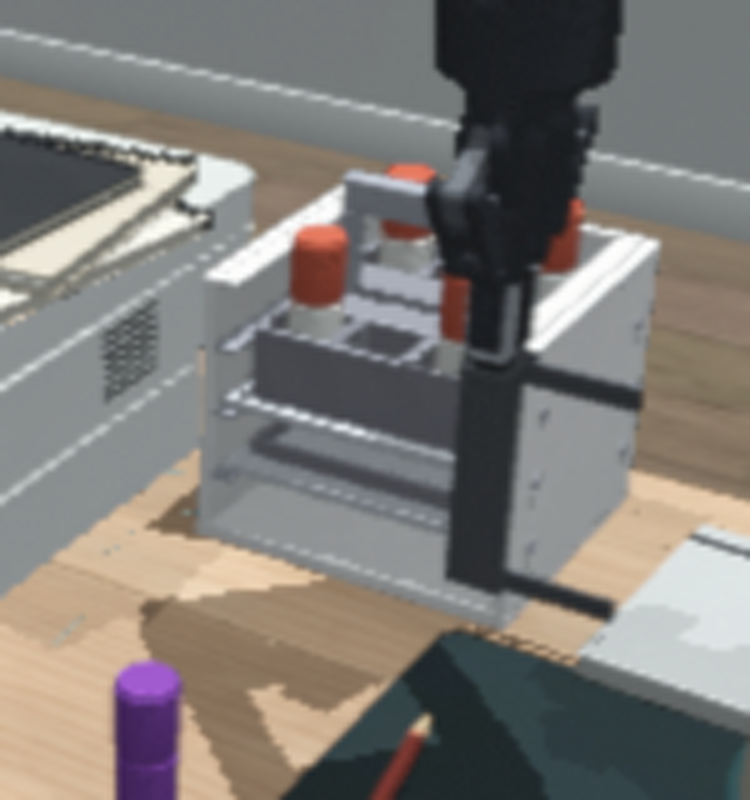

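>>> drive_tool(gripper=[0,0,0,0,0,0,0,0], translation=[[0,0,0],[0,0,0],[0,0,-0.4],[0,0,-0.7],[0,0,-0.8],[0,0,-0.8],[0,0.5,-0.6],[0,0.8,0]], twist=[0,0,0,0,0,0,0,0])

```text
t: 55.1
tool_pos: [0.3914, -0.2417, 0.4191]
eef_rot: [-0.021, 1.0, -0.002, 0.002]
force: [0.1, -0.3, 0.6]
gripper_width: 0.501
```

>>> drive_tool(gripper=[0,0,0,0,0,0,0,0], translation=[[0,0.9,0],[0,0.9,0],[0,0.9,0],[0,0.9,0],[0,0.9,0],[0,0.9,0],[0,0.9,0],[0,0,0]], twist=[0,0,0,0,0,0,0,0])

```text
t: 55.9
tool_pos: [0.3843, -0.0826, 0.4168]
eef_rot: [-0.023, 1.0, -0.0, 0.001]
force: [0.1, -0.9, 0.5]
gripper_width: 0.498
```

```bash
python3 - <<'E'
from h import *
st=bot.read_state();print(st['t'],st['tool_pos'],st['force'])
Y=-1.527
s=bot.snapshot("scene");crop(s,110,270,320,470,5,"pics/f1.png")
t=bot.snapshot("top");trayov(t,"top",(.4771,-.3778),Y,.076,6,(165,275,385,505),"pics/f1t.png")
E
```

```text
55.9 [ 0.38433525 -0.08256228  0.41684104] [ 0.06708069 -0.86127369  0.53451483]
```

View pics/f1.png

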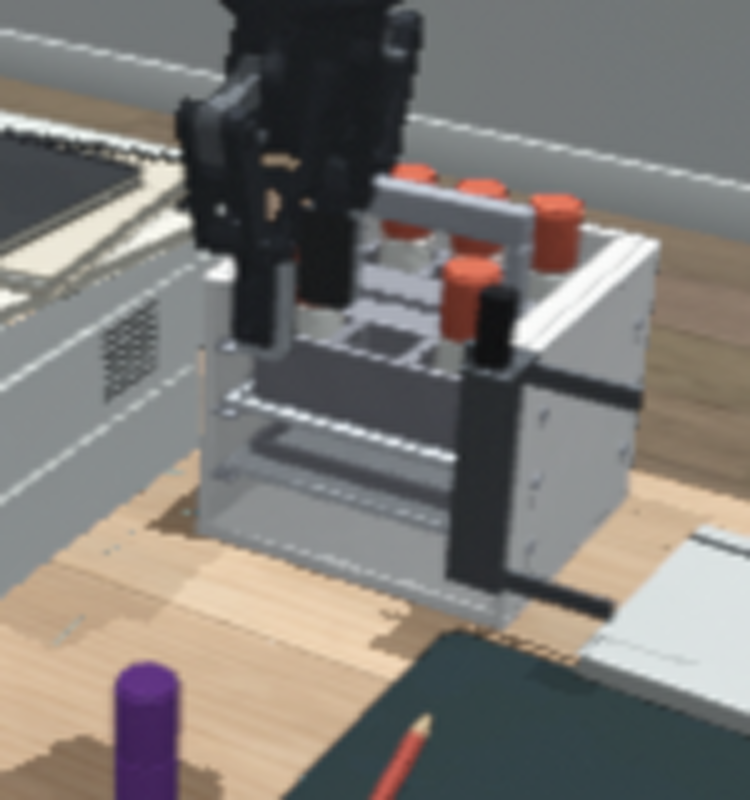

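View pics/f1t.png

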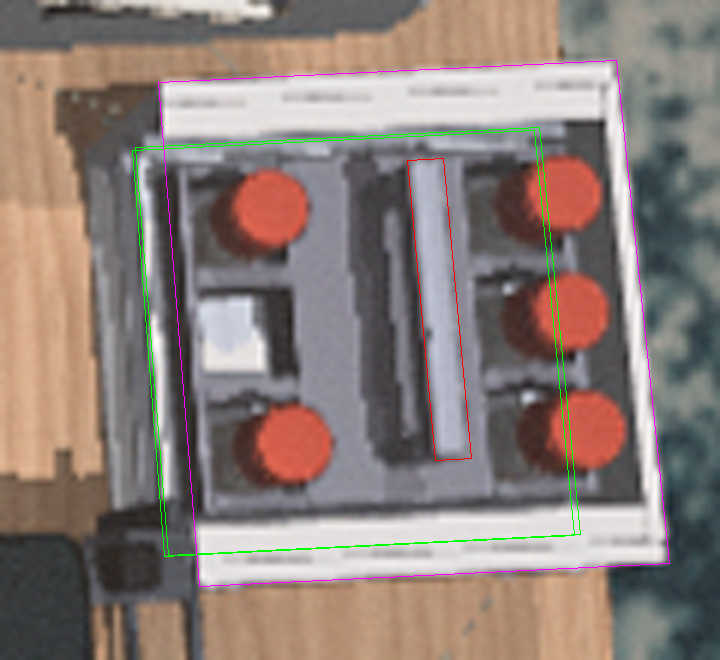

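The tray handle lines up with the model drawn at the home pose (top crop, bar at (440,310)). All five caps are upright, the knob at (130,568) is back at its initial pixel, and the gripper is clear.

```bash
python3 - <<'E'
from cell import bot
print(bot.job_done()); print(bot.read_state()['t'])
E
```

```text
the job is handed in; nothing more can be done
None
the job is handed in; nothing more can be done
```

The job is done and handed in at about 56 s. All five glue sticks from the bin stand in the tray, and the tray is on the middle rails directly above the plain sheet. The lock bar is shut again. I left the purple stick and the separate red-capped one outside the bin alone.

- **Tray:** in the last top picture the handle matches the home pose to about 2 mm. It touched down at the height expected for the middle rails and was level when released.
- **Sticks:** all five look upright in the pictures. On the second and third, the wrist force reached 37 N and 28 N as they touched the well floor, so I stopped a little higher for the last two.
- **Sheet:** it still lies on the lowest rails and looks undisturbed in the scene picture. Its distance to the back panel was not measured again at the end.
- **Lock bar:** it moved until it met its stop, and the knob is back within about 1 mm of where it started.
- **Robot:** the gripper was clear of everything with no contact force. No check failed or disagreed, and I did not see the tray get knocked. Handing in reported no verdict.

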